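Register a cover on the vacuum base and switch the vacuum on

ROBOT

A 6-joint arm with a two-finger parallel gripper is mounted at the origin on a cart in front of the work surface, level with it; the furniture and walls round the work are solid. World frame = base frame: x ahead of the robot, y to its left, z up, the work surface at z = 0. Lengths are in m, angles in degrees, forces in N, time in s.
With the tool pointing down it reaches from about 0.275 to 0.725 m from the base axis. Payload 15.9 kg.
Tool frame: the origin (TCP) lies midway between the tips of the shut fingers; the grasp point (between the pads) lies 19 mm behind it (grip_point_offset is the distance from the TCP to the grasp point, in m); x points along the fingers, y is the direction in which the jaws open and shut, and the axes are right-handed (so a half turn about x gives the same grasp; the last joint's range is limited). The gripper opens to 85 mm and grips with 20 to 120 N. Pads are 22 mm wide; open, the fingers measure 114 mm over their backs; the gripper's body (76 mm by 85 mm) begins 54 mm behind the grasp point. The pads swing forward as they close: fully open they stand 13 mm farther back than shut.
Start: joints at [69.213, 12.198, -1.971, 75.831, 0, 90], TCP at [0.177, 0.467, 0.208] pointing down, gripper open.
Joint ranges: [-170.91, 170.91], [-42.67, 98.43], [-65.05, 77.54], [-120.47, 116.71], [-90, 82.35], [-180, 180]. Speed limits (degrees/s): [108.29, 108.29, 136.94, 147.25, 180, 180].

INTERFACE

Orientations are given as a 3x3 rotation matrix whose columns are the frame's x, y, z axes.
In Python, from plant import get_obs, snapshot, close_job, grip_point_offset gives the robot as it stands.
- The arm moves only by the tool send_rows, never from a script. Its argument "deltas" is a list of rows, each a list of 7 numbers: the shift along the tool's x, y, z in cm, then the turn, a rotation vector about the tool's x, y, z in rad, then the finger opening in cm, from 0 to 8.54. A call has 1 to 20 rows; each row is the pose to reach, as a shift and turn from the pose commanded when the call began, along the tool's axes at that moment; what a row does not reach only later rows make up. A row lasts 1/12 s, in which the tool goes at most 41.7 mm and 7.16 degrees, less where a joint would pass 70% of its speed; a pose out of reach is approached as far as the arm can. A call with a gripper value outside its range is refused whole. The fingers move at their own pace and stop on an object; "grip_force" is the grip in N (left out, the last holds). Time passes only in rows, so rows that repeat a pose let the fingers close. It gives the time, the measured TCP pose, the force and the opening at its end, in the units of the state.
- get_obs(): the state, without advancing time (a new reading comes with each control period).
- snapshot(name): name is "scene" or "top" or "wrist"; returns a dict with "img" (400x640x3 uint8, blue, green, red), "K" (3x3 intrinsics, pixels), "k1" (the pictures are not rectified: a ray, as slopes to the right and down, at radius r is drawn at 1 + k1 r^2 times it, then the intrinsics apply), "view" (4x4, takes a point from world to camera coordinates). Camera axes: x right, y up, looking along -z (the intrinsics and any distortion apply to the point x, -y, -z); pixel columns grow to the right and rows downward; lengths in m; the calibration is good to about 2 mm. A picture is of the moment at which its call begins. There is no depth.
- close_job(): hands the job in, once; it reports no verdict.
The state is a dict: "clock": time; "qpos": joint angles; "dq": joint speeds; "joint_torque": joint torques, N m; "tcp_pos": TCP position; "eef_rot": TCP orientation; "ft_force": force on the tool from outside, world axes, zero at the start; "moment": the same for the moment, N m; "width": opening from 0.0 (shut) to 1.0 (fully open).
Only numpy, scipy, OpenCV 4.12 (cv2) and the standard library are available. Lean on these libraries where they do the work, as an engineer would, in place of code of your own. Each camera call takes 0.05 s, during which the arm holds its last target.

TASK

Set the white moulded cover up for its second colour: put it in the orange nest on the vacuum base, turned so that its outline drops fully home in the pocket, and let go of it. Then push the slide with the black knob all the way in, so that the cover sits against the back of the nest, and switch the vacuum on by pressing the round green key with a firm but not hard touch for about half a second. Take your hand away; leave the red key and the other things on the tables alone.

Things in the scene. Friction and masses are not known exactly. Their poses are not given: they have to be found in the camera images.
- cover_mid (a point): Loose white moulded cover, 49 x 60 x 24 mm, blue ring printed on top; point: half-way up (12 mm), mid raised block. Flange 8 mm thick, 40 wide (x = +-20), square end at y=-28, round end (radius 20) to y=+32, screw ear at y=-24..-6 out to x=+29. On it a block 30 (x) x 44 (y) mm, 16 mm high, centred here: grip its 30 mm width. 35-70 g, z up; starts flat on the table.
- nest (a point): Floor of the pocket of the fixed orange nest, 115 mm above the table, under the middle of the cover when it sits against the back (+x) wall, axes alike (ear to +x, away from the robot; round end to +y), cover's mid 12 mm above this. Pocket: flange outline, 8 mm deep, with play 2 mm either way in y and 4 mm in x, all to -x: lower the cover in 2 mm to -x of here.
- slide (a joint): How far the steel register slide is drawn back, m: 0 fully in (at its stop, its nose at the cover's -x side), 0.022 fully back. It goes in along the nest's +x (away from the robot). Rubs with about 1.5 N and stays where it is left.
- slide_knob (a point): Middle of the slide's upright black knob, 16 mm across, 14 mm high, its top 28 mm above the aluminium deck; moves with the slide. The deck is 112 mm above the table and is clear for 45 mm on the knob's -x side; two 9 mm high rails run along x, 17 mm either side of it. Axes as the nest's.
- green_key: Round green membrane key, 26 mm wide, 3 mm proud of the dark sloped panel, on the panel's side nearer the knob. Origin: centre of its top face; z: its outward normal, leaning 0.2 rad from vertical to the base's -x. Hardly moves: gives 0.5 mm at 5 N, then 6 N per mm, stops at 2.5 mm. Registers at 5 N held for 0.2 s; damaged above 35 N.
- red_key: Round red membrane key, 26 mm wide, on the same panel 44 mm to the +y side of the green one. Origin: centre of its top face. Not to be pressed.
- vacuum_base: Fixed grey vacuum base with a pressure gauge on its front: box 190 (x) x 180 (y) mm, aluminium deck 112 mm high carrying nest (back right), slide (front right) and key panel (front left, up to 127 mm high at its back edge). Origin: centre of its underside on the table; front faces the robot (-x).
- white_dome: Loose white domed moulding, 62 mm wide, 28 mm high, a bystander. Origin: centre of its underside.
- black_shell: Loose black moulded handle shell, about 60 x 80 x 23 mm, a bystander. Origin: centre of its underside.
- blue_tape: Loose roll of blue tape lying flat, 60 mm wide, 19 mm high, a bystander. Origin: centre of its underside.

How it is judged:
By the outcome, as a careful person would: the job done as asked, in the order asked, and still so for the second after the job is handed in, with the robot touching nothing.
It also fails if it takes over 67 s, if anything falls off the work surface, if the arm or the gripper's body presses on something with over 40 N, if the wrist force passes 120 N, or if a joint passes its speed limit or range.

## Working session

There is one attempt and no reset: what is moved stays moved. The work goes in short steps, Python scripts to look and compute and a tool call to move; the robot and the scene stay as the last step left them, time stands still between calls to the robot, and variables do not carry over. Pictures are saved under pics/ and viewed, and the job is handed in when it is done.

Besides the shell and the picture viewer there is one more tool, called after ">>>" as name(argument=value, ...) on one line, values as JSON. send_rows: Moves the arm, as the interface text tells. Its arguments: {"type":"object","properties":{"deltas":{"type":"array"},"grip_force":{"type":"number"}},"required":["deltas"]}

```bash
ls; mkdir -p pics; python3 - <<'E'
from plant import *
import cv2
o=get_obs()
for k,v in o.items(): print(k,v)
print(grip_point_offset if not callable(grip_point_offset) else grip_point_offset())
for n in ("scene","top","wrist"):
    s=snapshot(n); cv2.imwrite(f"pics/{n}0.png",s["img"]); print(n,s["K"],s["k1"],s["view"])
E
```

```text
pics
clock 0.0
qpos [ 6.92139655e+01  1.22256519e+01 -2.00872613e+00  7.58307587e+01
  7.25317664e-04  9.00004577e+01]
dq [-0.07840075  0.05331759  0.00579686  0.02069744  0.01529058 -0.15127143]
joint_torque [-1.87671663e-03 -6.86152554e+01  4.87122488e+01  1.74508116e-02
  2.24130662e-05 -4.53075938e-05]
tcp_pos [0.17730529 0.4671145  0.20710541]
eef_rot [[-4.15279453e-04  3.54886332e-01  9.34909364e-01]
 [-1.05836228e-03  9.34908765e-01 -3.54886575e-01]
 [-9.99999354e-01 -1.13684991e-03 -1.26500924e-05]]
ft_force [ 0.0782291   0.08598435 -0.43805091]
moment [-0.08061285  0.00445848  0.03769036]
width 1.0017144554483552
0.0187
scene [[445.28652336   0.         318.17015826]
 [  0.         445.28652336 207.35744613]
 [  0.           0.           1.        ]] 0.01822195831096734 [[ 0.84634939 -0.53262587 -0.00154568 -0.4054343 ]
 [ 0.4202739   0.66603229  0.6162555  -0.35649645]
 [-0.32720415 -0.52221707  0.78754478 -1.3418353 ]
 [ 0.          0.          0.          1.        ]]
top [[456.51850516   0.         319.46637074]
 [  0.         456.51850516 202.23139978]
 [  0.           0.           1.        ]] -0.10710200902483331 [[ 0.18319412 -0.98306516 -0.00477495 -0.01419431]
 [ 0.96186154  0.17823497  0.2074962  -0.55044651]
 [-0.20313122 -0.04260493  0.97822417 -1.73805771]
 [ 0.          0.          0.          1.        ]]
wrist [[302.31264368   0.         325.34301984]
 [  0.         302.31264368 200.84728509]
 [  0.           0.           1.        ]] -0.01275974336348912 [[ 0.35498285  0.93487215 -0.00111459 -0.50023273]
 [-0.89522615  0.33958475 -0.28853479  0.03634534]
 [-0.26936464  0.10342271  0.95746876 -0.37966791]
 [ 0.          0.          0.          1.        ]]
```

View pics/scene0.png

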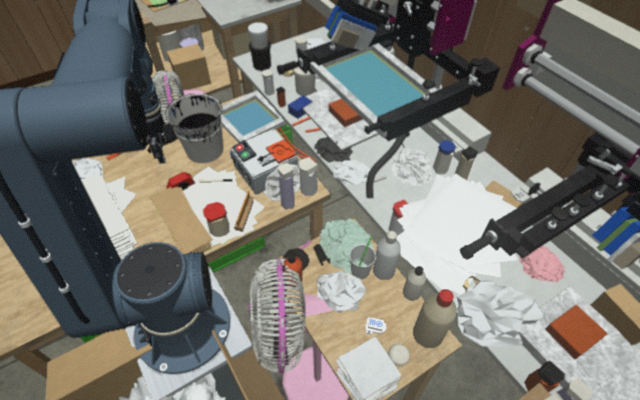

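View pics/top0.png

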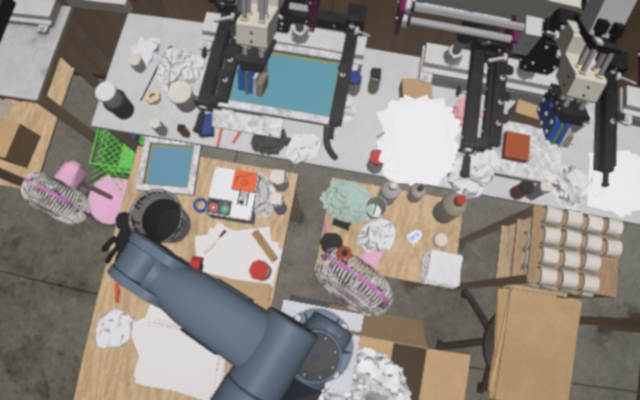

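View pics/wrist0.png

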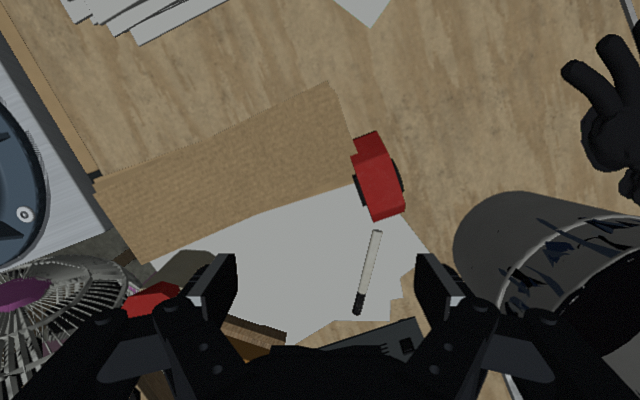

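```bash
cat > h.py <<'E'
import numpy as np, cv2
from plant import *
def cam(s):
    d=np.array([s["k1"],0,0,0,0.]); V=np.array(s["view"]); return np.array(s["K"]),d,V
def proj(s,p):
    K,d,V=cam(s); p=np.atleast_2d(p); c=p@V[:3,:3].T+V[:3,3]; c=c*[1,-1,-1]
    return cv2.projectPoints(c.reshape(-1,1,3),np.zeros(3),np.zeros(3),K,d)[0][:,0]
def ray(s,uv):
    K,d,V=cam(s); n=cv2.undistortPoints(np.array(uv,float).reshape(-1,1,2),K,d)[:,0]
    D=np.c_[n[:,0],-n[:,1],-np.ones(len(n))]@V[:3,:3]
    return -V[:3,:3].T@V[:3,3],D
def onz(s,uv,z):
    o,D=ray(s,uv); return o+D*((z-o[2])/D[:,2])[:,None]
def tri(obs):
    A=np.zeros((3,3));b=np.zeros(3);R=[]
    for s,uv in obs:
        o,D=ray(s,[uv]);d=D[0]/np.linalg.norm(D[0]);P=np.eye(3)-np.outer(d,d);A+=P;b+=P@o;R.append((o,P))
    x=np.linalg.solve(A,b); return x,[float(np.linalg.norm(P@(x-o))) for o,P in R]
def crop(img,x0,y0,w,h,name,k=None):
    k=k or min(800/w,600/h); c=cv2.resize(img[y0:y0+h,x0:x0+w],None,fx=k,fy=k,interpolation=cv2.INTER_CUBIC); cv2.imwrite(name,c)
import pickle
def snap(n,tag):
    s=snapshot(n); pickle.dump(dict(s),open(f"pics/{tag}.pkl","wb")); return s
def load(tag): return pickle.load(open(f"pics/{tag}.pkl","rb"))
E
python3 - <<'E'
from h import *
s=snap("top","top0");t=snap("scene","scene0")
crop(s["img"],180,150,120,90,"pics/t1.png");crop(s["img"],370,180,110,80,"pics/t2.png")
crop(t["img"],210,90,120,120,"pics/s1.png",5);crop(t["img"],310,280,140,120,"pics/s2.png",5)
for uv in [(235,195),(415,237),(441,240)]: print(onz(s,[uv],0.0),onz(s,[uv],.11))
E
```

```text
[[0.52248978 0.43481883 0.        ]] [[0.50166484 0.4090695  0.11      ]]
[[ 0.48535007 -0.31420743  0.        ]] [[ 0.46677682 -0.29454517  0.11      ]]
[[ 0.49217669 -0.41983441  0.        ]] [[ 0.47318956 -0.39376825  0.11      ]]
```

View pics/t1.png

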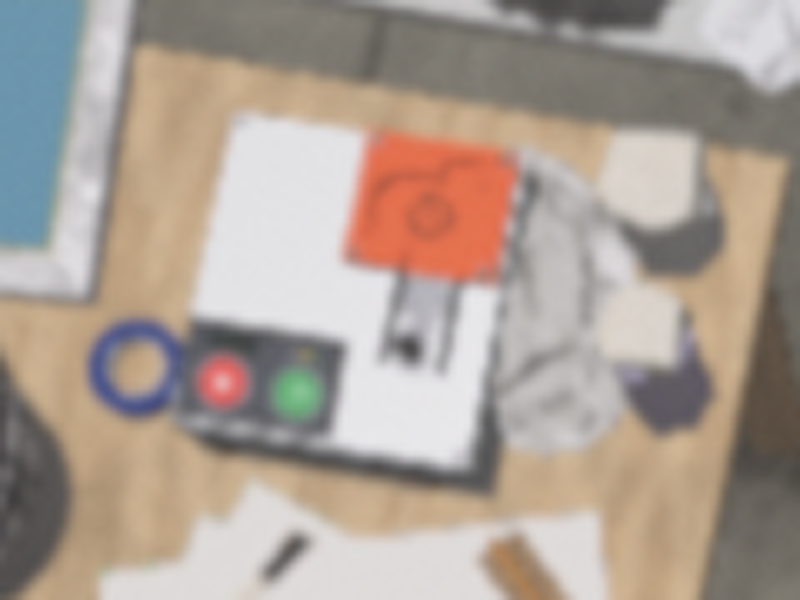

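View pics/t2.png

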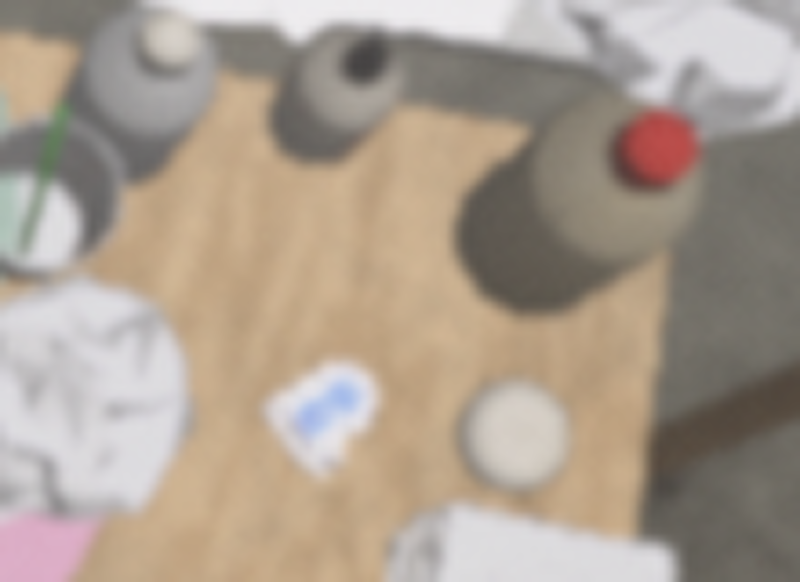

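View pics/s1.png

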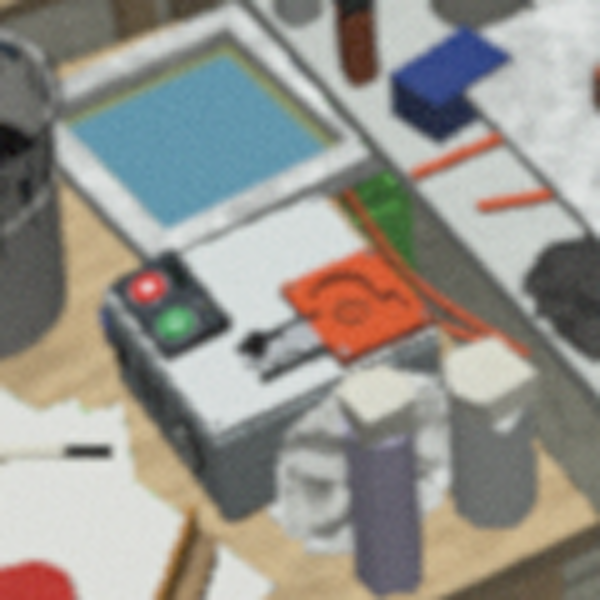

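View pics/s2.png

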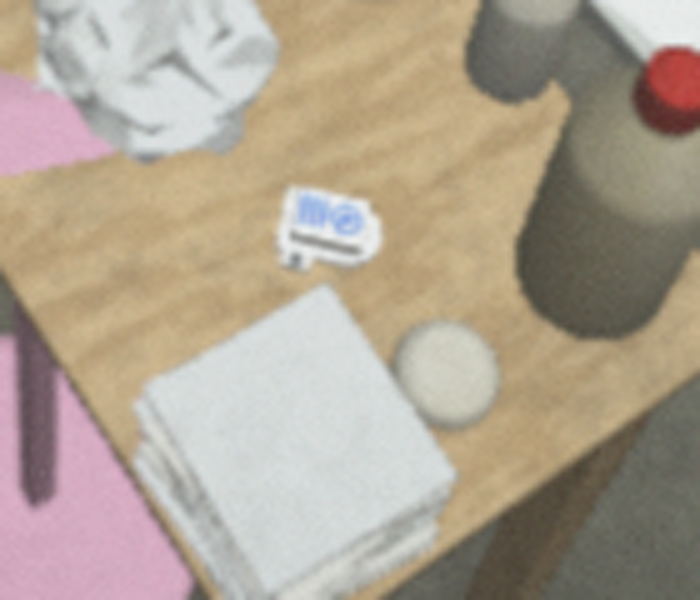

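```bash
python3 - <<'E'
from h import *
s=load("top0");t=load("scene0")
crop(s["img"],290,170,200,150,"pics/t3.png");crop(t["img"],230,220,240,180,"pics/s3.png")
for n,uv in dict(fan=(355,282),papers=(377,237),bott=(461,202),pile=(441,268),bucket=(157,215)).items(): print(n,onz(s,[uv],0.0)[0].round(3),onz(s,[uv],.25)[0].round(3))
E
```

```text
fan [ 0.266 -0.107  0.   ] [ 0.254 -0.091  0.25 ]
papers [ 0.458 -0.164  0.   ] [ 0.419 -0.14   0.25 ]
bott [ 0.662 -0.481  0.   ] [ 0.596 -0.414  0.25 ]
pile [ 0.381 -0.435  0.   ] [ 0.353 -0.374  0.25 ]
bucket [0.382 0.735 0.   ] [0.354 0.635 0.25 ]
```

View pics/t3.png

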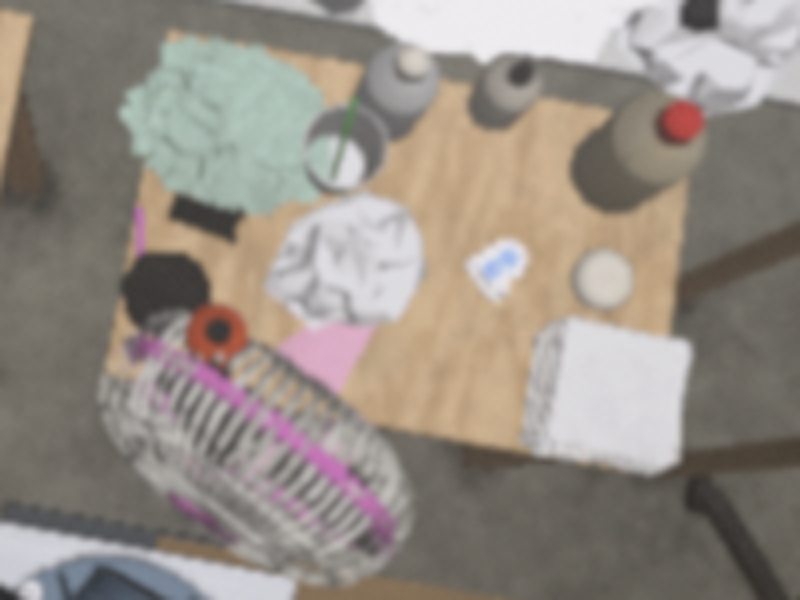

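View pics/s3.png

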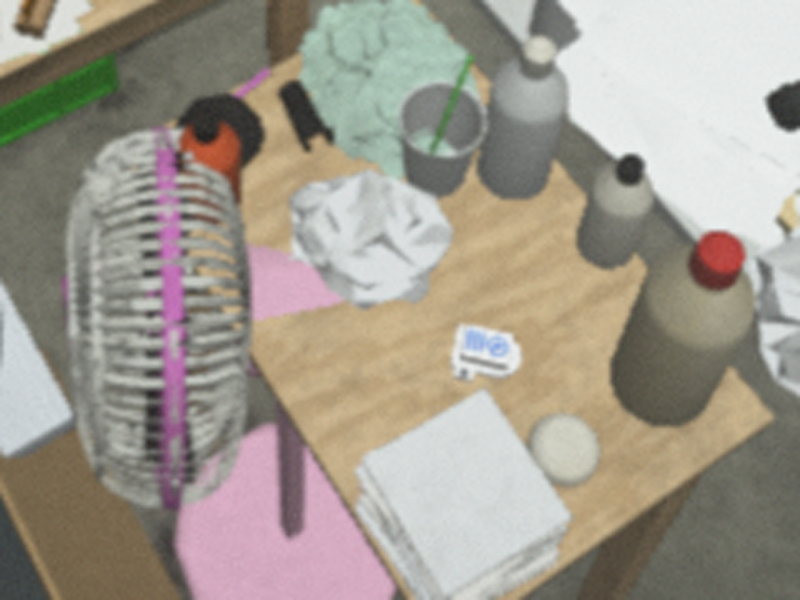

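```bash
python3 - <<'E'
from h import *
s=load("top0");t=load("scene0")
T=lambda x,y:(290+x/4,170+y/4);S=lambda x,y:(230+x*.3,220+y*.3)
for n,a,b in [("fantop",(140,345),(168,140)),("fanbot",(385,535),(175,500)),("orange",(215,330),(212,140)),("jugcap",(682,122),(718,250)),("cupbottle",(415,60),(540,48)),("pilecorner",(560,320),(485,395)),("smallcap",(520,70),(630,165)),("dome",(603,277),(565,448)),("crumple",(365,240),(375,215))]:
    p,e=tri([(s,T(*a)),(t,S(*b))]); print(n,p.round(3),np.round(e,3))
E
```

```text
fantop [0.346 0.026 0.024] [0.004 0.004]
fanbot [ 0.201 -0.251 -0.073] [0.005 0.005]
orange [ 0.363 -0.041  0.104] [0.002 0.002]
jugcap [ 0.6   -0.41   0.254] [0. 0.]
cupbottle [ 0.623 -0.173  0.214] [0. 0.]
pilecorner [ 0.434 -0.363  0.09 ] [0.003 0.003]
smallcap [ 0.65  -0.28   0.146] [0.001 0.001]
dome [ 0.493 -0.416  0.009] [0.001 0.001]
crumple [ 0.471 -0.167  0.06 ] [0.008 0.008]
```

```bash
python3 - <<'E'
from h import *
o=get_obs();R=np.array(o["eef_rot"]);p=np.array(o["tcp_pos"])
s=snap("wrist","w0");V=np.array(s["view"]);c=-V[:3,:3].T@V[:3,3]
print("cam in tool",R.T@(c-p),"fwd",R.T@(-V[2,:3]),"right",R.T@V[0,:3])
# hover design: tool y yaw 41 down
a=np.radians(41);y=np.array([np.cos(a),np.sin(a),0]);x=np.array([0,0,-1.]);z=np.cross(x,y);R1=np.c_[x,y,z]
fo=R1@(R.T@(-V[2,:3]));co=R1@(R.T@(c-p))
print(y,z,co,fo)
tgt=np.array([.485,-.314,.02])
for h in (.22,.27):
    cz=h+co[2];cam=tgt-fo*((tgt[2]-cz)/fo[2])*0+0; k=(tgt[2]-cz)/fo[2]; tc=tgt-fo*k-co; print(h,tc,R.T@(tc-p)*100)
    
from scipy.spatial.transform import Rotation as Ro
print(Ro.from_matrix(R.T@R1).as_rotvec())
E
```

```text
cam in tool [-0.16628773  0.00081703 -0.07470302] fwd [ 9.57459787e-01 -1.12435175e-04  2.88566707e-01] right [8.92936816e-05 9.99999992e-01 9.33581888e-05]
[0.75470958 0.65605903 0.        ] [ 0.65605903 -0.75470958  0.        ] [-0.04839297  0.05691511  0.16628773] [ 0.18923194 -0.21785782 -0.95745979]
0.22 [ 0.46100002 -0.28757098  0.22      ] [ -1.2318232  -60.50744844  53.30529909]
0.27 [ 0.45111804 -0.27619412  0.27      ] [ -6.23216773 -59.79725779  51.97750036]
[4.92408135e-01 1.01915252e-04 5.43313157e-04]
```

>>> send_rows(deltas=[[-3,0,0,0,0,0,8.5],[-6.2,-3,2.5,0,0,0,8.5],[-6.2,-6,5,0.03,0,0,8.5],[-6.2,-9,7.5,0.06,0,0,8.5],[-6.2,-12,10,0.09,0,0,8.5],[-6.2,-15,12.5,0.12,0,0,8],[-6.2,-18,15,0.15,0,0,7],[-6.2,-21,18,0.18,0,0,6],[-6.2,-24,20.5,0.21,0,0,6],[-6.2,-27,23,0.24,0,0,6],[-6.2,-30,26,0.27,0,0,6],[-6.2,-33,28.5,0.3,0,0,6],[-6.2,-36,31,0.33,0,0,6],[-6.2,-39,33.5,0.36,0,0,6],[-6.2,-42,36,0.39,0,0,6],[-6.2,-45,39,0.42,0,0,6],[-6.2,-48,41.5,0.45,0,0,6],[-6.2,-51,44,0.47,0,0,6],[-6.2,-54,46.5,0.49,0,0,6],[-6.2,-57,49,0.49,0,0,6]])

```text
clock: 1.97
tcp_pos: [0.4321, -0.2382, 0.2695]
eef_rot: [[0.0, 0.754, 0.656], [-0.0, 0.656, -0.754], [-1.0, 0.0, 0.0]]
ft_force: [2.2, 0.9, 0.7]
width: 0.702
```

```bash
python3 - <<'E'
from h import *
s=snap("wrist","w1");cv2.imwrite("pics/w1.png",s["img"]);print(proj(s,[[.485,-.314,.02]]),get_obs()["tcp_pos"])
E
```

```text
[[318.63268442 227.73020765]] [ 0.4335862  -0.24337751  0.26791028]
```

View pics/w1.png

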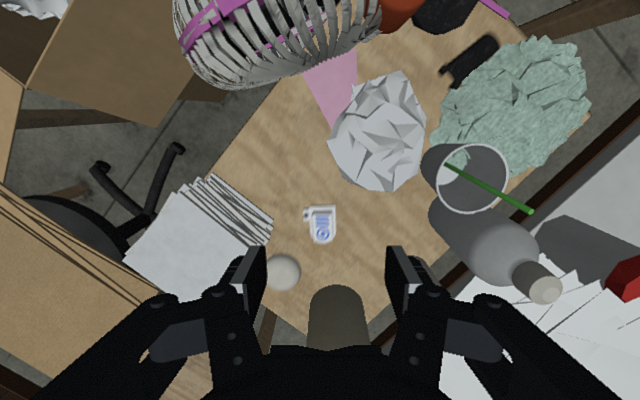

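>>> send_rows(deltas=[[1,-0.3,2,0,0,0,6],[3,-0.6,4,0,0,0,6],[5,-1,6,0,0,0,6],[7,-1.1,6.9,0,0,0,6],[9,-1.1,6.9,0,0,0,6],[10,-1.1,6.9,0,0,0,6],[10,-1.1,6.9,0,0,0,6]])

```text
clock: 2.6
tcp_pos: [0.468, -0.2942, 0.1675]
eef_rot: [[-0.003, 0.753, 0.658], [0.002, 0.658, -0.753], [-1.0, -0.001, -0.003]]
ft_force: [-0.4, 0.1, -0.0]
width: 0.701
```

```bash
python3 - <<'E'
from h import *
s=snap("wrist","w2");cv2.imwrite("pics/w2.png",s["img"]);print(proj(s,[[.485,-.314,.02]]),get_obs()["tcp_pos"])
E
```

```text
[[325.21662512 206.95178638]] [ 0.46860949 -0.29449614  0.16931148]
```

View pics/w2.png

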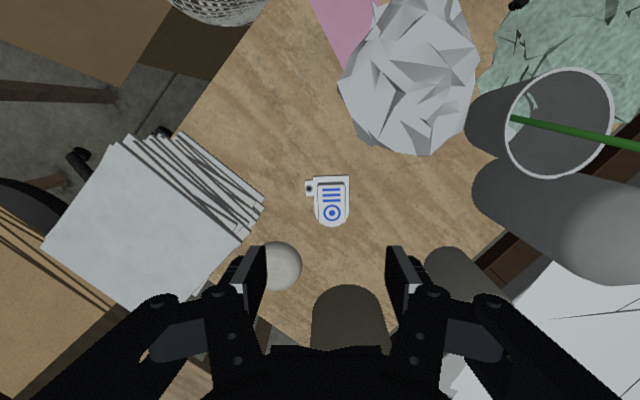

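```bash
python3 - <<'E'
from h import *
crop(load("w2")["img"],290,165,80,70,"pics/c2.png",8)
crop(load("w1")["img"],285,195,70,60,"pics/c1.png",8)
E
```

```text
(no output)
```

View pics/c2.png

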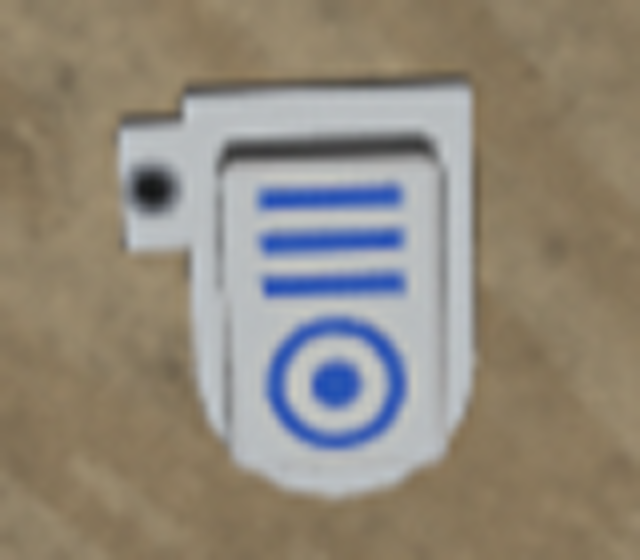

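View pics/c1.png

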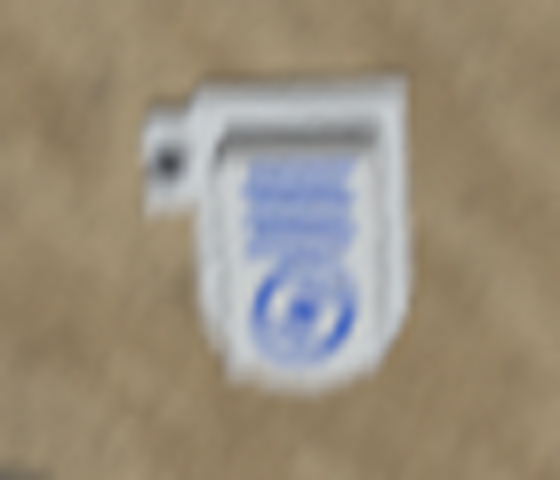

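```bash
cat > fit.py <<'E'
from h import *
from scipy.optimize import least_squares
def fit(views,x0,freez=True):
    # views: list of (snap, [(local xyz, uv)])
    def res(p):
        c,s=np.cos(p[3]),np.sin(p[3]);r=[]
        for S,L in views:
            P=np.array([l for l,_ in L]);W=np.c_[P[:,0]*c-P[:,1]*s+p[0],P[:,0]*s+P[:,1]*c+p[1],P[:,2]+p[2]]
            r.append((proj(S,W)-np.array([u for _,u in L])).ravel())
        return np.concatenate(r)
    q=least_squares(res,x0,loss="soft_l1",f_scale=.7); return q.x,res(q.x)
E
python3 - <<'E'
from fit import *
a,b=load("w2"),load("w1")
A=lambda x,y:(290+(x+.5)/8-.5,165+(y+.5)/8-.5);B=lambda x,y:(285+(x+.5)/8-.5,195+(y+.5)/8-.5)
v2=[((.02,-.028,.008),A(186,90)),((-.02,-.028,.008),A(472,80)),((.029,-.024,.008),A(120,125)),((.029,-.006,.008),A(127,250)),((.015,-.022,.024),A(220,160)),((-.015,-.022,.024),A(440,155)),((.0,.032,.004),A(335,495))]
v1=[((.02,-.028,.008),B(200,85)),((-.02,-.028,.008),B(405,78)),((.029,-.024,.008),B(147,113)),((.029,-.006,.008),B(150,213))]
x0=[.485,-.314,0,np.radians(-139)]
for v in ([(a,v2)],[(a,v2),(b,v1)]):
    x,r=fit(v,x0); print(x.round(4),np.degrees(x[3]),r.reshape(-1,2).round(2).tolist())
p,e=tri([(a,A(336,384)),(b,B(303,310))]);print("ring",p,e)
o=get_obs();print(o["tcp_pos"],np.degrees(np.arctan2(o["eef_rot"][1][1],o["eef_rot"][0][1])),o["eef_rot"])
E
```

```text
[ 4.8730e-01 -3.0650e-01 -5.0000e-04 -2.3952e+00] -137.23528953588587 [[-0.38, 0.34], [0.23, 0.59], [-0.13, -0.25], [-0.23, -0.19], [-0.31, 0.18], [0.62, 0.03], [0.32, -1.1]]
[ 0.4868 -0.3059  0.0031 -2.3912] -137.00503229483874 [[-0.62, 0.46], [0.39, 0.55], [-0.43, -0.07], [-0.46, 0.16], [-0.49, 0.38], [0.77, 0.1], [0.5, -0.56], [-0.61, -0.06], [0.9, -0.07], [0.07, -0.78], [0.37, -1.84]]
ring [ 0.48669945 -0.30661936  0.05176666] [0.0002025212741173234, 0.0002025212741173806]
[ 0.46860949 -0.29449614  0.16931148] 41.147636096319474 [[-1.24971733e-03  7.53016527e-01  6.58000416e-01]
 [ 8.31134503e-04  6.58001485e-01 -7.53016172e-01]
 [-9.99998874e-01 -3.94170514e-04 -1.44817388e-03]]
```

>>> send_rows(deltas=[[2,0.3,1,-0.014,0,0,6],[4,0.6,2.1,-0.028,0,0,6],[6.5,0.6,2.1,-0.028,0,0,6],[8.5,0.6,2.1,-0.028,0,0,6],[9.5,0.6,2.1,-0.028,0,0,6],[9.5,0.6,2.1,-0.028,0,0,6]])

```text
clock: 3.15
tcp_pos: [0.4869, -0.3063, 0.0739]
eef_rot: [[-0.001, 0.734, 0.679], [0.001, 0.679, -0.734], [-1.0, -0.0, -0.002]]
ft_force: [0.5, 0.4, -0.9]
width: 0.703
```

```bash
python3 - <<'E'
from h import *
s=snap("wrist","w3");cv2.imwrite("pics/w3.png",s["img"])
crop(s["img"],280,170,120,90,"pics/c3.png",6.5);o=get_obs();print(o["tcp_pos"],np.degrees(np.arctan2(o["eef_rot"][1][1],o["eef_rot"][0][1])))
E
```

```text
[ 0.48752217 -0.3067035   0.07534003] 42.75636492375913
```

View pics/w3.png

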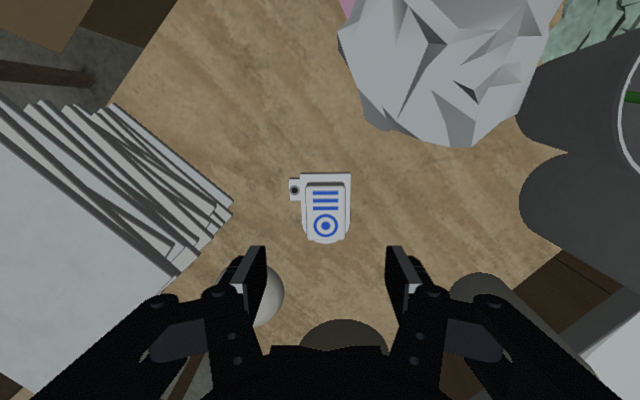

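View pics/c3.png

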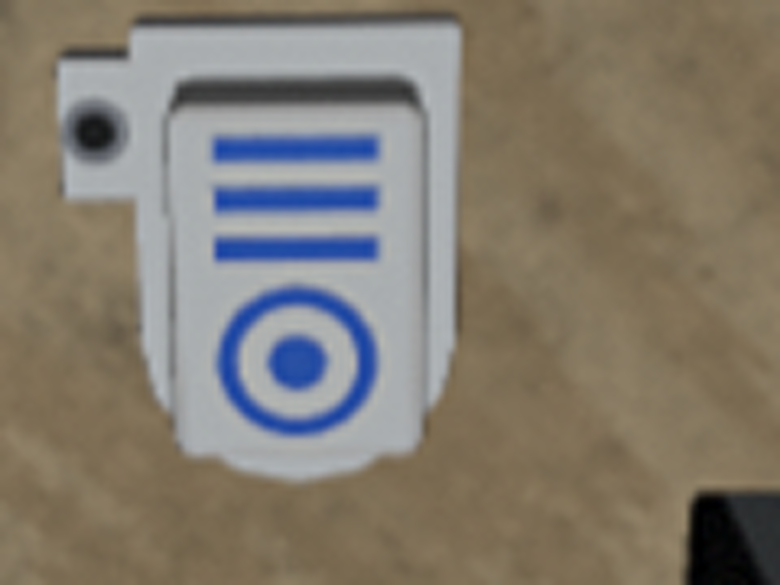

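```bash
python3 - <<'E'
from fit import *
a,b=load("w2"),load("w3")
A=lambda x,y:(290+(x+.5)/8-.5,165+(y+.5)/8-.5);B=lambda x,y:(280+(x+.5)/6.5-.5,170+(y+.5)/6.5-.5)
v2=[((.02,-.028,.008),A(186,90)),((-.02,-.028,.008),A(472,80)),((.029,-.024,.008),A(120,125)),((.029,-.006,.008),A(127,250)),((.015,-.022,.024),A(220,160)),((-.015,-.022,.024),A(440,155)),((.0,.032,.004),A(335,495))]
v3=[((.02,-.028,.008),B(130,25)),((-.02,-.028,.008),B(462,22)),((.029,-.024,.008),B(58,60)),((.029,-.006,.008),B(64,198)),((.015,-.022,.024),B(168,105)),((-.015,-.022,.024),B(425,103)),((.015,.022,.024),B(180,455)),((-.015,.022,.024),B(422,455)),((.0,.032,.008),B(298,481))]
x0=[.485,-.314,0,np.radians(-139)]
for v in ([(b,v3)],[(a,v2),(b,v3)]):
    x,r=fit(v,x0); print(x.round(4),np.degrees(x[3]),r.reshape(-1,2).round(2).tolist())
p,e=tri([(a,A(336,384)),(b,B(297,361))]);print("ring",p,e)
o=get_obs();R=np.array(o["eef_rot"]);print("delta tool cm",R.T@(x[:3]+[0,0,.009]-o["tcp_pos"])*100)
E
```

```text
[ 0.4878 -0.307  -0.003  -2.387 ] -136.7642092245019 [[0.22, 0.09], [-0.29, 0.14], [0.15, -0.26], [0.19, 0.21], [-0.42, -0.07], [0.25, -0.08], [-0.71, 0.37], [0.13, 0.09], [0.27, -0.66]]
[ 0.4877 -0.3069 -0.0026 -2.3892] -136.89176740141679 [[-0.42, 0.58], [-0.05, 0.62], [-0.08, 0.0], [-0.1, -0.04], [-0.35, 0.34], [0.39, 0.02], [0.47, -1.29], [0.27, -0.05], [-0.16, 0.11], [0.17, -0.41], [0.15, 0.09], [-0.38, -0.18], [0.37, -0.1], [-0.8, 0.36], [0.11, 0.16], [0.19, -0.62]]
ring [ 0.49387846 -0.31366067  0.02255882] [3.544791217867594e-06, 3.544791218014542e-06]
delta tool cm [6.89152725e+00 1.76817427e-03 2.63924295e-02]
```

>>> send_rows(deltas=[[2,0,0,0,0,0,5.5],[4,0,0,0,0,0,5.5],[5.5,0,0,0,0,0,5.5],[6.3,0,0,0,0,0,5.5],[6.7,0,0,0,0,0,5.5],[6.7,0,0,0,0,0,5.5]])

```text
clock: 3.7
tcp_pos: [0.4879, -0.3071, 0.0083]
eef_rot: [[0.001, 0.734, 0.679], [-0.0, 0.679, -0.734], [-1.0, 0.0, 0.001]]
ft_force: [-0.5, 0.6, -0.6]
width: 0.642
```

>>> send_rows(deltas=[[0,0,0,0,0,0,4],[0,0,0,0,0,0,3],[0,0,0,0,0,0,2.5],[0,0,0,0,0,0,2.3],[0,0,0,0,0,0,2.3]], grip_force=30)

```text
clock: 4.12
tcp_pos: [0.4877, -0.307, 0.008]
eef_rot: [[0.0, 0.734, 0.679], [-0.0, 0.679, -0.734], [-1.0, 0.0, 0.001]]
ft_force: [-0.7, 0.3, 0.5]
width: 0.268
```

```bash
python3 - <<'E'
from h import *
s=snap("wrist","w4");crop(s["img"],220,150,200,150,"pics/c4.png",4);o=get_obs();print(o["tcp_pos"],o["ft_force"],o["width"])
E
```

```text
[ 0.48759327 -0.30696974  0.00786333] [-0.34876395 -0.24069645  0.6011503 ] 0.26828014844227566
```

View pics/c4.png

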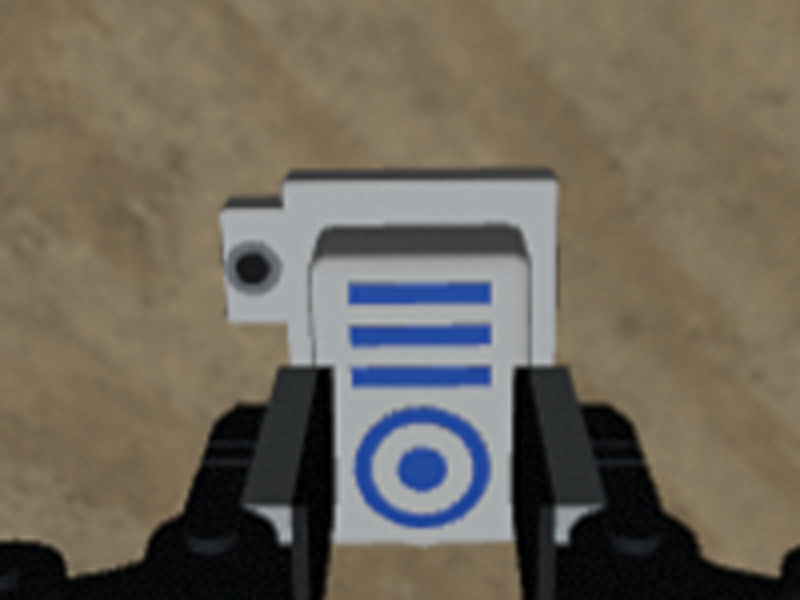

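```bash
python3 - <<'E'
from h import *
s=load("w4");o=get_obs();R=np.array(o["eef_rot"]);p=np.array(o["tcp_pos"])
for l in [(0,0,0),(-.005,-.015,-.011),(-.005,-.015,.011),(-.02,-.0115,-.011),(-.02,-.0115,.011),(-.016,-.015,-.022),(-.016,-.015,.022)]:
    print(l,((proj(s,[p+R@np.array(l)])[0]-[220,150])*4).round())
E
```

```text
(0, 0, 0) [420. 362.]
(-0.005, -0.015, -0.011) [315. 305.]
(-0.005, -0.015, 0.011) [319. 444.]
(-0.02, -0.0115, -0.011) [332. 348.]
(-0.02, -0.0115, 0.011) [335. 496.]
(-0.016, -0.015, -0.022) [306. 258.]
(-0.016, -0.015, 0.022) [314. 550.]
```

```bash
python3 - <<'E'
from h import *
t=snap("scene","s4");crop(t["img"],340,290,80,60,"pics/s4.png",10)
t=snap("top","t4");crop(t["img"],370,200,80,60,"pics/t4.png",10)
s=load("w3");o=get_obs();R=np.array(o["eef_rot"]);p=np.array([ 0.48752217,-0.3067035,0.07534003])
for x in (0,-.01,-.02,-.03,-.04):
    print(x,proj(s,[p+R@np.array((x,-.03,-.011)),p+R@np.array((x,-.03,.011))]).round())
crop(s["img"],220,230,100,75,"pics/c3b.png",8)
E
```

```text
0 [[274. 225.]
 [276. 259.]]
-0.01 [[271. 232.]
 [273. 267.]]
-0.02 [[268. 239.]
 [270. 277.]]
-0.03 [[264. 248.]
 [266. 287.]]
-0.04 [[260. 257.]
 [262. 299.]]
```

View pics/s4.png

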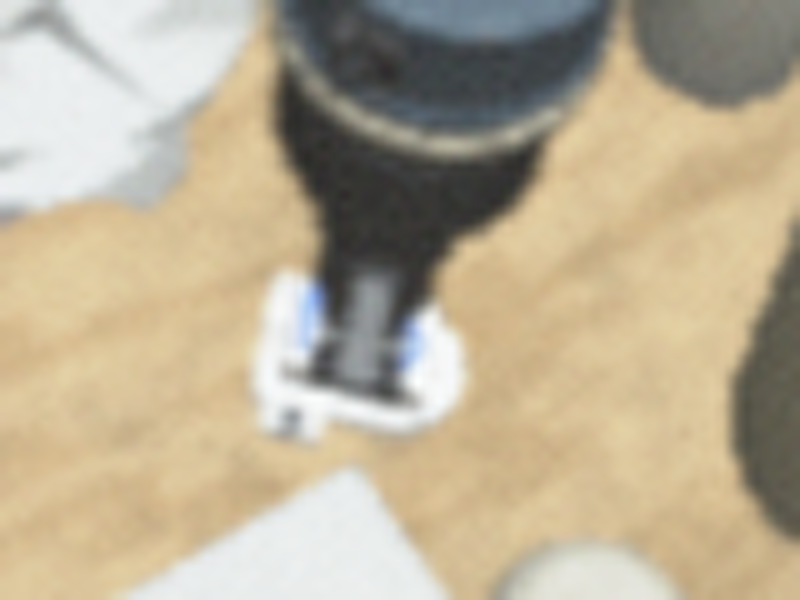

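View pics/c3b.png

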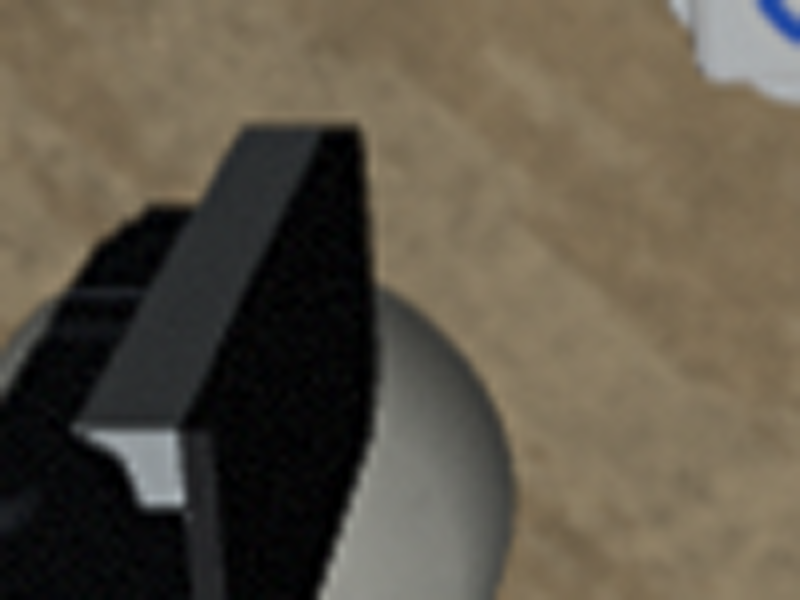

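>>> send_rows(deltas=[[0,0,0,0,0,0,4.4],[0,0,0,0,0,0,4.4],[0,0,0,0,0,0,4.4],[0.4,0,0,0,0,0,4.4],[0.8,0,0,0,0,0,4.4],[0.8,0,0,0,0,0,4.4]])

```text
clock: 4.77
tcp_pos: [0.487, -0.3066, -0.0014]
eef_rot: [[-0.001, 0.734, 0.679], [0.001, 0.679, -0.734], [-1.0, -0.0, -0.001]]
ft_force: [0.5, -0.4, 0.1]
width: 0.516
```

```bash
python3 - <<'E'
from h import *
s=snap("wrist","w5");crop(s["img"],220,150,200,150,"pics/c5.png",4);o=get_obs();print(o["tcp_pos"],o["ft_force"],o["width"])
t=snap("scene","s5");crop(t["img"],350,300,60,45,"pics/s5.png",12)
E
```

```text
[ 0.48703856 -0.30660085 -0.00107298] [-0.8029813   0.65922283 -0.35467681] 0.5154255237722347
```

View pics/c5.png

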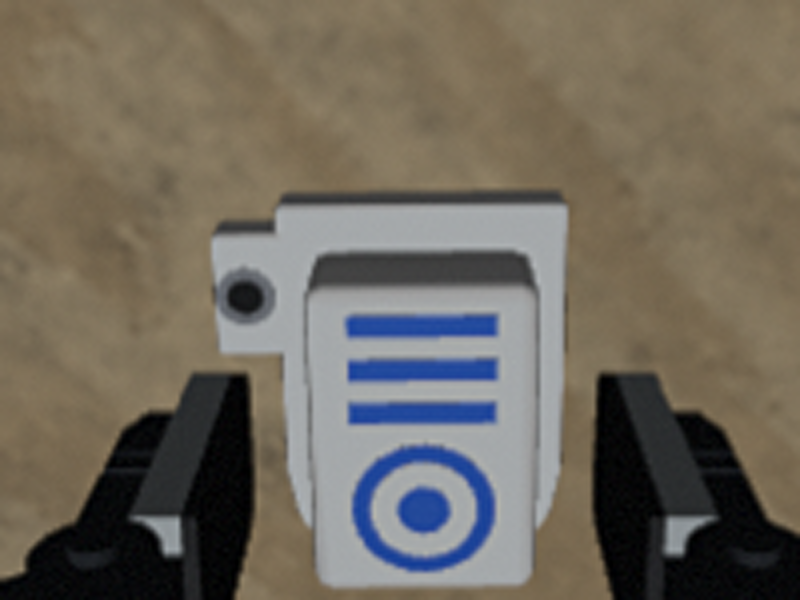

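View pics/s5.png

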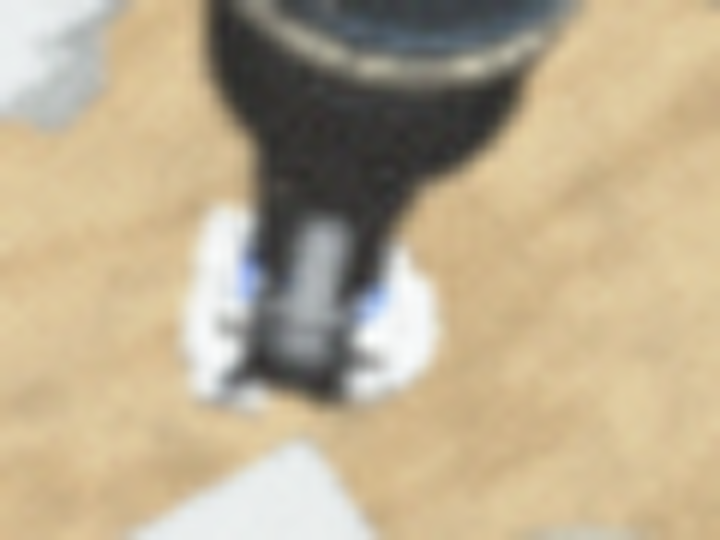

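```bash
python3 - <<'E'
from h import *
s=load("w5");o=get_obs();R=np.array(o["eef_rot"]);p=np.array([ 0.487,-.3066,-.0011])
for x in (-.015,-.02,-.025,-.03):
    print(x,((proj(s,[p+R@np.array((x,-.022,-.011)),p+R@np.array((x,.022,-.011)),p+R@np.array((x,-.022,.011))])-[220,150])*4).round().tolist())
E
```

```text
-0.015 [[257.0, 335.0], [583.0, 335.0], [263.0, 480.0]]
-0.02 [[252.0, 350.0], [588.0, 350.0], [258.0, 499.0]]
-0.025 [[246.0, 366.0], [593.0, 366.0], [253.0, 518.0]]
-0.03 [[241.0, 383.0], [598.0, 383.0], [248.0, 539.0]]
```

>>> send_rows(deltas=[[0.3,0,0,0,0,0,4.4],[0.6,0,0,0,0,0,4.4],[0.9,0,0,0,0,0,4.4],[0.9,0,0,0,0,0,4.4]])

```text
clock: 5.2
tcp_pos: [0.4871, -0.3066, -0.0101]
eef_rot: [[-0.001, 0.734, 0.679], [0.0, 0.679, -0.734], [-1.0, -0.0, -0.001]]
ft_force: [0.2, 0.3, 0.4]
width: 0.517
```

```bash
python3 - <<'E'
from h import *
s=snap("wrist","w6");crop(s["img"],220,150,200,150,"pics/c6.png",4);o=get_obs();print(o["tcp_pos"],o["ft_force"],o["width"])
E
```

```text
[ 0.48720881 -0.30668954 -0.00981919] [-0.12782156 -0.21307996  0.19308694] 0.5124605472979038
```

View pics/c6.png

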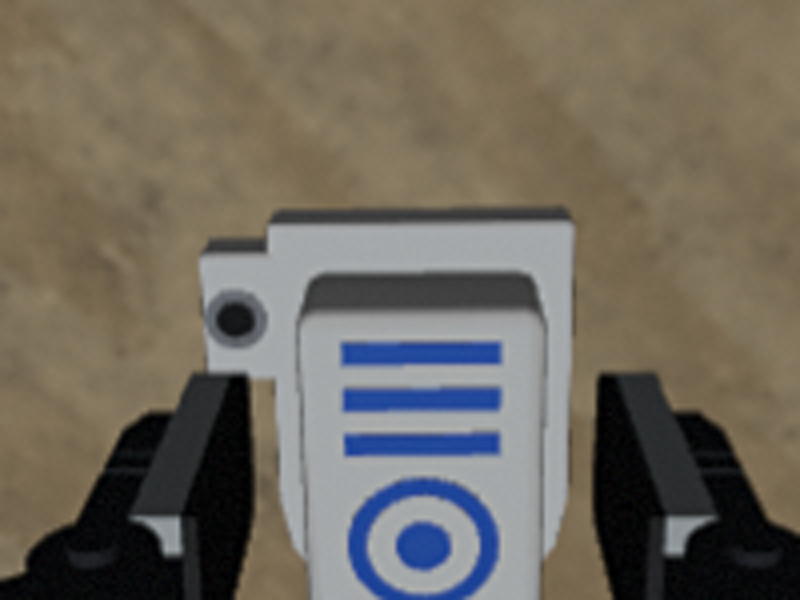

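>>> send_rows(deltas=[[0.2,0,0,0,0,0,4.4],[0.4,0,0,0,0,0,4.4],[0.4,0,0,0,0,0,3.8],[0.4,0,0,0,0,0,3.2],[0.4,0,0,0,0,0,2.6],[0.4,0,0,0,0,0,2],[0.4,0,0,0,0,0,2]], grip_force=30)

```text
clock: 5.83
tcp_pos: [0.4875, -0.3069, -0.0133]
eef_rot: [[0.0, 0.734, 0.679], [-0.0, 0.679, -0.734], [-1.0, 0.0, 0.0]]
ft_force: [-0.3, -0.1, 0.5]
width: 0.344
```

```bash
python3 - <<'E'
from h import *
s=snap("wrist","w7");crop(s["img"],220,150,200,150,"pics/c7.png",4);o=get_obs();print(o["tcp_pos"],o["ft_force"],o["width"])
E
```

```text
[ 0.48757171 -0.3069598  -0.0132731 ] [-0.29466923 -0.04627293  2.28078563] 0.34440000435872076
```

View pics/c7.png

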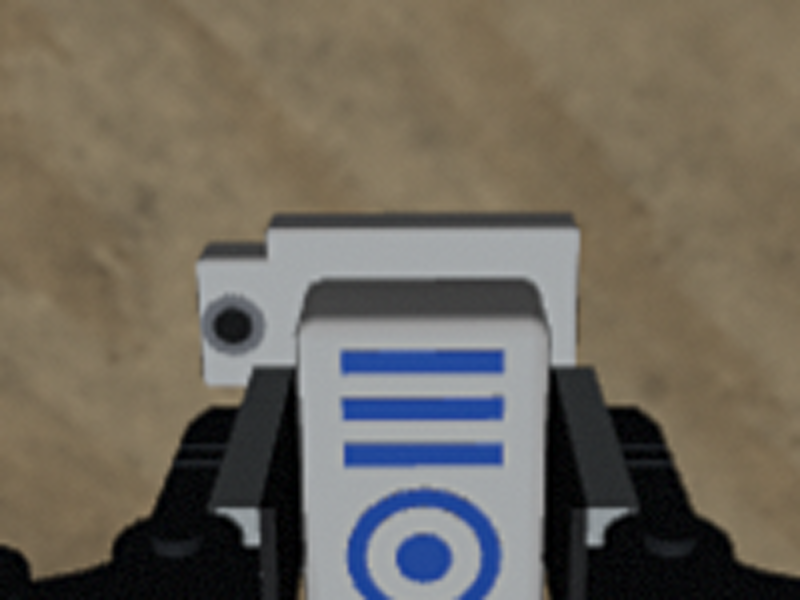

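>>> send_rows(deltas=[[-1,0,0,0,0,0,2],[-3,0,0,0,0,0,2],[-6,0,0,0,0,0,2],[-10,0,0,0,0,0,2],[-14,0,0,0,0,0,2],[-18,0,0,0,0,0,2],[-22,0,0,0,0,0,2],[-26,0,0,0,0,0,2],[-30,0,0,0,0,0,2],[-31,0,0,0,0,0,2],[-31,0,0,0,0,0,2]])

```text
clock: 6.8
tcp_pos: [0.4883, -0.3074, 0.3009]
eef_rot: [[0.005, 0.734, 0.679], [-0.003, 0.679, -0.734], [-1.0, 0.001, 0.006]]
ft_force: [0.6, 0.4, -0.8]
width: 0.345
```

```bash
python3 - <<'E'
from h import *
s=snap("wrist","w8");crop(s["img"],220,150,200,150,"pics/c8.png",4);o=get_obs();print(o["tcp_pos"],o["ft_force"],o["width"])
s=load("top0");t=load("scene0")
T=lambda x,y:(180+x/6.667,150+y/6.667);S=lambda x,y:(210+x/5,90+y/5)
for n,a,b in [("nestring",(430,215),(352,312)),("nestcFL",(348,262),(282,292)),("nestcBL",(372,133),(368,252)),("nestcFR",(493,283),(345,358)),("nestBR",(522,150),(430,317)),("b1",(650,175),(490,370)),("b2",(645,325),(380,395)),("green",(298,390),(177,323)),("red",(222,380),(148,287)),("knob",(408,345),(255,340)),("deckFR",(475,465),(228,455)),("deckBL",(238,115),(320,200))]:
    p,e=tri([(s,T(*a)),(t,S(*b))]); print(n,p.round(4),np.round(e,4), onz(s,[T(*a)],.12)[0].round(4))
E
```

```text
[ 0.48791774 -0.30715236  0.29837004] [ 0.19801517 -0.02684321 -2.4517255 ] 0.34038918794800865
nestring [0.5571 0.3836 0.1117] [0.0003 0.0003] [0.5555 0.3817 0.12  ]
nestcFL [0.52   0.4226 0.119 ] [0.0001 0.0001] [0.5197 0.4224 0.12  ]
nestcBL [0.5966 0.4268 0.1177] [0.0014 0.0014] [0.5974 0.4258 0.12  ]
nestcFR [0.5237 0.3363 0.1226] [0.0015 0.0015] [0.5228 0.3372 0.12  ]
nestBR [0.5995 0.3374 0.124 ] [0.0026 0.0026] [0.6031 0.3375 0.12  ]
b1 [0.5985 0.2585 0.1376] [0.0011 0.0011] [0.6019 0.2614 0.12  ]
b2 [0.5015 0.2367 0.1875] [0.0003 0.0003] [0.5145 0.2462 0.12  ]
green [0.4407 0.4341 0.1199] [0.0005 0.0005] [0.4412 0.434  0.12  ]
red [0.4387 0.4784 0.1204] [0.0001 0.0001] [0.4388 0.4785 0.12  ]
knob [0.475  0.3743 0.1354] [0.0006 0.0006] [0.4784 0.3775 0.12  ]
deckFR [0.4233 0.3313 0.0837] [0.0008 0.0008] [0.4174 0.3248 0.12  ]
deckBL [0.5983 0.5105 0.1038] [0.0004 0.0004] [0.594  0.5058 0.12  ]
```

View pics/c8.png

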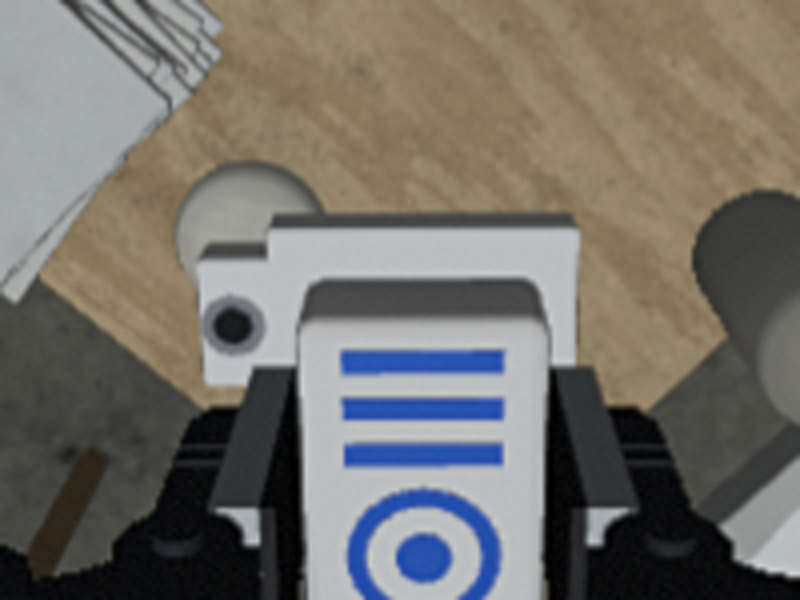

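>>> send_rows(deltas=[[0,1.5,-1.5,-0.05,0,0,2],[0,4,-3.8,-0.15,0,0,2],[0,6.5,-6.1,-0.26,0,0,2],[0,9,-8.5,-0.37,0,0,2],[0,11.5,-10.8,-0.48,0,0,2],[0,14,-13.2,-0.59,0,0,2],[0,16.5,-15.5,-0.7,0,0,2],[0,19,-17.9,-0.81,0,0,2],[0,21.5,-20.2,-0.92,0,0,2],[0,24,-22.6,-1.03,0,0,2],[0,26.5,-25,-1.14,0,0,2],[0,29,-27.3,-1.25,0,0,2],[0,31.5,-29.7,-1.36,0,0,2],[0,34,-32,-1.47,0,0,2],[0,36.5,-34.4,-1.58,0,0,2],[0,39,-36.7,-1.69,0,0,2],[0,41.5,-39.1,-1.8,0,0,2],[0,44,-41.4,-1.91,0,0,2],[0,46.5,-43.8,-2.02,0,0,2],[0,49,-46.1,-2.13,0,0,2]])

```text
clock: 8.52
tcp_pos: [0.5336, 0.3657, 0.2954]
eef_rot: [[-0.002, -0.966, 0.257], [-0.001, 0.257, 0.966], [-1.0, 0.001, -0.001]]
ft_force: [0.8, 0.2, -0.3]
width: 0.343
```

>>> send_rows(deltas=[[0.5,0.4,2,-0.1,0,0,2],[1.5,0.8,4.5,-0.2,0,0,2],[2.5,1.2,6.3,-0.3,0,0,2],[3.5,1.3,7.3,-0.305,0,0,2],[3.5,1.3,7.3,-0.305,0,0,2],[3.5,1.3,7.3,-0.305,0,0,2],[3.5,1.3,7.3,-0.305,0,0,2]])

```text
clock: 9.1
tcp_pos: [0.5412, 0.4369, 0.2622]
eef_rot: [[0.0, -0.999, -0.036], [-0.0, -0.036, 0.999], [-1.0, -0.0, -0.0]]
ft_force: [-0.8, -0.7, -2.1]
width: 0.34
```

```bash
python3 - <<'E'
from h import *
s=snap("wrist","w9");cv2.imwrite("pics/w9.png",s["img"]);o=get_obs();print(o["tcp_pos"],o["ft_force"],o["width"],o["eef_rot"],o["qpos"])
crop(s["img"],260,60,200,150,"pics/c9.png",4)
E
```

```text
[0.54137786 0.4369385  0.26270546] [-0.13520797  0.66987814  0.46120247] 0.34055842903200045 [[ 8.11425027e-04 -9.99336458e-01 -3.64140677e-02]
 [ 4.68542678e-04 -3.64136958e-02  9.99336692e-01]
 [-9.99999561e-01 -8.27948347e-04  4.38684796e-04]] [ 3.89105677e+01  4.10382302e+01  5.07477015e+01  9.96564333e+01
 -8.31221674e-03 -5.31762597e+01]
```

View pics/w9.png

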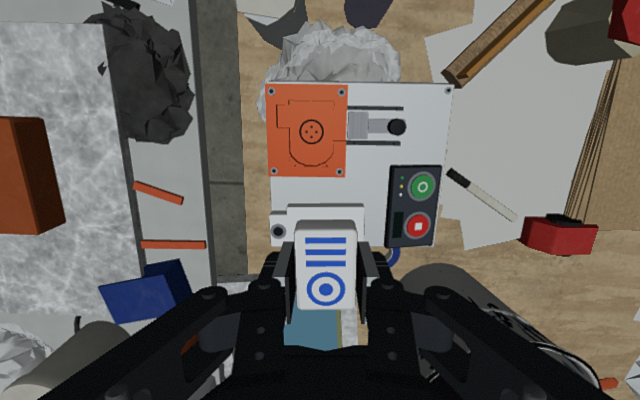

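View pics/c9.png

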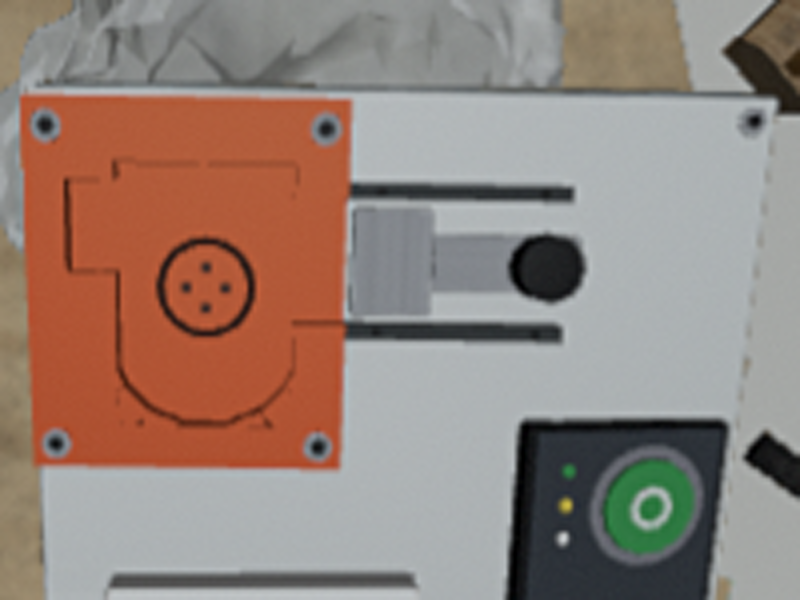

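>>> send_rows(deltas=[[0,2.5,0,0,0,0,2],[0,5.5,0,0,0,0,2],[0,8,0,0,0,0,2],[0,8,0,0,0,0,2],[0,8,0,0,0,0,2]])

```text
clock: 9.57
tcp_pos: [0.4604, 0.4342, 0.2635]
eef_rot: [[0.002, -0.999, -0.039], [0.001, -0.039, 0.999], [-1.0, -0.002, 0.001]]
ft_force: [0.1, -0.6, -1.3]
width: 0.342
```

```bash
python3 - <<'E'
from h import *
s=snap("wrist","w10");o=get_obs();print(o["tcp_pos"],o["dq"])
crop(s["img"],190,60,200,150,"pics/c10.png",4)
E
```

```text
[0.4614126  0.43438064 0.26305734] [-0.73204898  1.95598662  1.75963362  0.09400626 -0.05944999 -0.42043809]
```

View pics/c10.png

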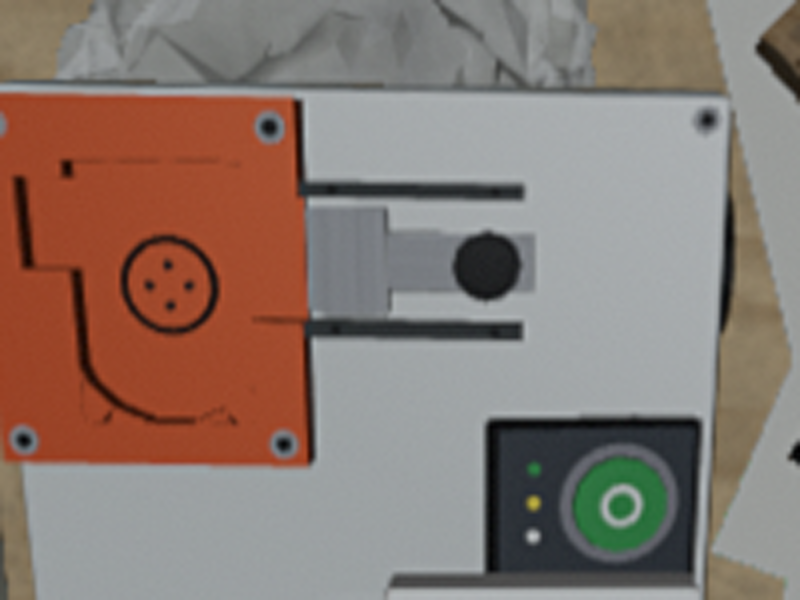

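```bash
python3 - <<'E'
from fit import *
a,b=load("w9"),load("w10")
A=lambda x,y:(260+(x+.5)/4-.5,60+(y+.5)/4-.5);B=lambda x,y:(190+(x+.5)/4-.5,60+(y+.5)/4-.5)
for n,p,q in [("scFR",(326,129),(269,127)),("scBL",(55,443),(23,440)),("scFL",(318,447),(284,443)),("ring",(206,287),(170,284)),("knob",(547,267),(487,266)),("green",(652,508),(622,505)),("deckscrew",(751,121),(708,119))]:
    x,e=tri([(a,A(*p)),(b,B(*q))]);print(n,x.round(4),np.round(e,4))
va=[((.029,-.026,.008),A(66,180)),((.029,-.004,.008),A(67,271)),((.02,-.004,.008),A(118,270)),((.02,-.03,.008),A(115,162)),((-.024,-.03,.008),A(298,162)),((-.002,.034,.008),A(205,425))]
vb=[((.029,-.026,.008),B(14,178)),((.029,-.004,.008),B(24,267)),((.02,-.004,.008),B(72,270)),((.02,-.03,.008),B(63,162))]
for v in ([(a,va)],[(b,vb)],[(a,va),(b,vb)]):
    x,r=fit(v,[.557,.383,.115,.04]);print(x.round(4),np.degrees(x[3]).round(2),r.reshape(-1,2).round(2).tolist())
E
```

```text
scFR [0.5286 0.3477 0.1237] [0. 0.]
scBL [0.594  0.426  0.1235] [0. 0.]
scFL [0.5268 0.4244 0.1238] [0.0002 0.0002]
ring [0.5567 0.386  0.1151] [0.0001 0.0001]
knob [0.4753 0.3773 0.1347] [0.0001 0.0001]
green [0.4391 0.4374 0.1236] [0.0001 0.0001]
deckscrew [0.4223 0.341  0.1096] [0. 0.]
[0.5586 0.3861 0.1161 0.0264] 1.51 [[2.28, -0.61], [2.8, 0.14], [-0.77, 0.47], [-0.7, -0.4], [-0.46, 0.05], [0.06, 0.28]]
[ 0.5618  0.388   0.1121 -0.0336] -1.92 [[2.29, -0.46], [0.89, 0.31], [-2.09, 0.2], [-0.92, -0.08]]
[0.5586 0.3862 0.1167 0.0268] 1.53 [[2.16, -0.52], [2.68, 0.26], [-0.87, 0.59], [-0.81, -0.33], [-0.49, 0.11], [0.01, 0.45], [1.99, -0.48], [1.95, 0.68], [-0.93, 0.01], [-1.38, -0.77]]
```

```bash
python3 - <<'E'
from fit import *
a,b=load("w9"),load("w10")
A=lambda x,y:(260+(x+.5)/4-.5,60+(y+.5)/4-.5);B=lambda x,y:(190+(x+.5)/4-.5,60+(y+.5)/4-.5)
va=[((.031,-.026,.008),A(66,180)),((.031,-.004,.008),A(67,271)),((.02,-.004,.008),A(118,270)),((.02,-.03,.008),A(115,162)),((-.024,-.03,.008),A(298,162)),((-.002,.034,.008),A(205,425))]
vb=[((.031,-.026,.008),B(14,178)),((.031,-.004,.008),B(24,267)),((.02,-.004,.008),B(72,270)),((.02,-.03,.008),B(63,162))]
x,r=fit([(a,va),(b,vb)],[.557,.383,.115,.04]);print(x.round(4),np.degrees(x[3]).round(2),r.reshape(-1,2).round(2).tolist())
s=load("w8");C=lambda x,y:(220+(x+.5)/4-.5,150+(y+.5)/4-.5)
vc=[((.02,-.028,.008),C(268,230)),((-.02,-.028,.008),C(580,230)),((.029,-.024,.008),C(198,262)),((.029,-.006,.008),C(205,384)),((.015,-.022,.024),C(299,318)),((-.015,-.022,.024),C(549,318))]
x,r=fit([(s,vc)],[.488,-.307,.31,np.radians(-137)]);print(x.round(4),np.degrees(x[3]).round(2),r.reshape(-1,2).round(2).tolist())
E
```

```text
[0.5585 0.3863 0.1154 0.0251] 1.44 [[0.44, -0.5], [0.96, 0.19], [-0.6, 0.55], [-0.48, -0.25], [-0.35, 0.26], [0.13, 0.29], [0.63, -0.46], [0.58, 0.6], [-0.33, -0.03], [-0.7, -0.69]]
[ 0.4891 -0.3079  0.3107 -2.3951] -137.23 [[-0.08, -0.23], [-0.49, -0.3], [0.4, -0.91], [0.5, 0.18], [-0.86, 0.51], [0.36, 0.46]]
```

>>> send_rows(deltas=[[0,-3,-1.5,0.006,0,0,2],[0,-6,-3.5,0.012,0,0,2],[1,-8.5,-5,0.012,0,0,2],[4,-9.3,-5.25,0.012,0,0,2],[7,-9.3,-5.25,0.012,0,0,2],[9.5,-9.3,-5.25,0.012,0,0,2],[10.3,-9.3,-5.25,0.012,0,0,2],[10.3,-9.3,-5.25,0.012,0,0,2],[10.3,-9.3,-5.25,0.012,0,0,2]])

```text
clock: 10.37
tcp_pos: [0.5569, 0.3861, 0.1598]
eef_rot: [[0.001, -1.0, -0.027], [0.0, -0.027, 1.0], [-1.0, -0.001, 0.0]]
ft_force: [0.4, -0.1, -0.7]
width: 0.344
```

```bash
python3 - <<'E'
from h import *
s=snap("wrist","w11");o=get_obs();print(o["tcp_pos"],o["ft_force"],np.degrees(np.arctan2(o["eef_rot"][1][1],o["eef_rot"][0][1])),o["eef_rot"])
crop(s["img"],230,130,200,150,"pics/c11.png",4)
t=snap("scene","s11");crop(t["img"],230,110,80,70,"pics/s11.png",8)
E
```

```text
[0.55709853 0.38646707 0.16055971] [ 0.08009148 -0.63435475 -0.24210697] -178.45310735106096 [[ 0.00196971 -0.99963356 -0.02699748]
 [ 0.0012551  -0.02699504  0.99963478]
 [-0.99999727 -0.00200288  0.00120146]]
```

View pics/c11.png

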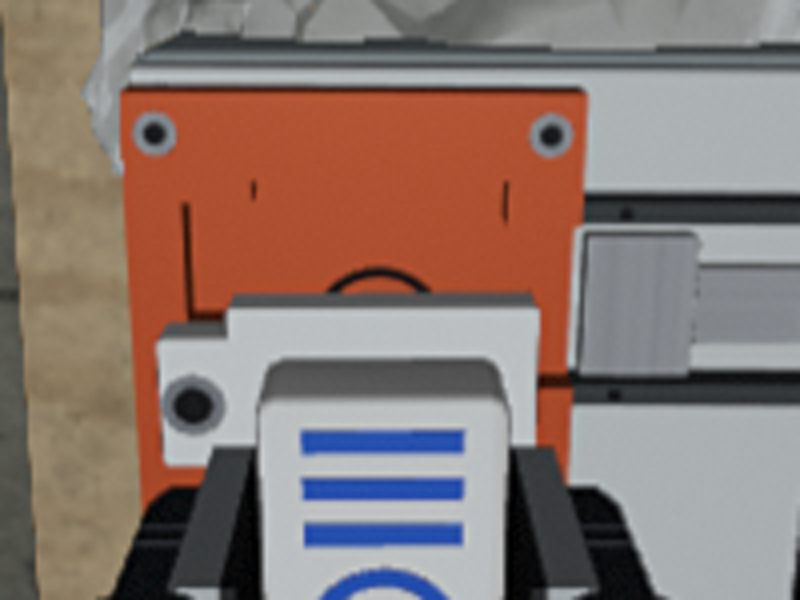

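View pics/s11.png

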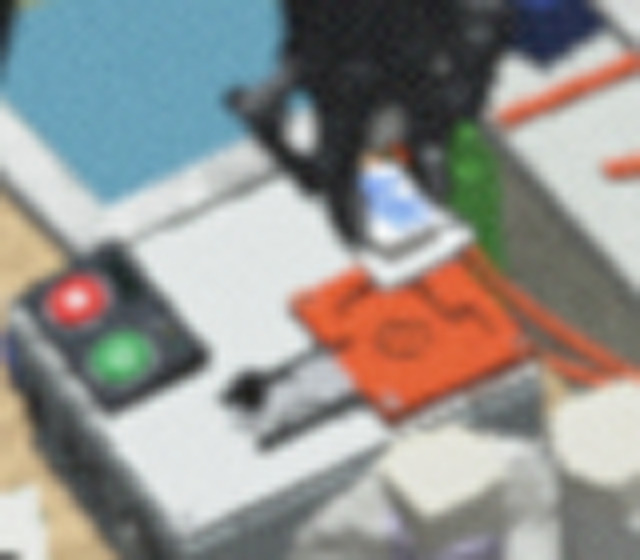

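```bash
python3 - <<'E'
from fit import *
s=load("w11");C=lambda x,y:(230+(x+.5)/4-.5,130+(y+.5)/4-.5)
P=[(.031,-.026,.008),(.031,-.004,.008),(.02,-.03,.008),(-.024,-.03,.008)]
v=[(P[0],C(184,204)),(P[1],C(190,314)),(P[2],C(253,181)),(P[3],C(508,181))]
x,r=fit([(s,v)],[.5585,.386,.115,.025]);print(x.round(4),np.degrees(x[3]).round(2),r.round(2))
for n,uv in [("BR",(155,133)),("FR",(551,135))]: print(n,onz(s,[C(*uv)],.1235))
E
```

```text
[0.5592 0.3863 0.1151 0.0158] 0.9 [ 0.61 -0.65  0.24  2.18 -0.76 -0.45 -0.16  0.22]
BR [[0.59558978 0.34897371 0.1235    ]]
FR [[0.52878634 0.34754687 0.1235    ]]
```

>>> send_rows(deltas=[[1.5,0,-0.05,0,0,0,2],[3,0,-0.05,0,0,0,2],[4,0,-0.05,0,0,0,2],[4.4,0,-0.05,0,0,0,2],[4.8,0,-0.05,0,0,0,2],[5,0,-0.05,0,0,0,2],[5.15,0,-0.05,0,0,0,2],[5.3,0,-0.05,0,0,0,2],[5.3,0,-0.05,0,0,0,2]])

```text
clock: 11.22
tcp_pos: [0.5563, 0.3857, 0.1058]
eef_rot: [[0.0, -1.0, -0.027], [0.0, -0.027, 1.0], [-1.0, -0.0, 0.0]]
ft_force: [0.5, -1.5, -1.0]
width: 0.348
```

>>> send_rows(deltas=[[0.1,0,0,0,0,0,2],[0.2,0,0,0,0,0,2],[0.3,0,0,0,0,0,2],[0.35,0,0,0,0,0,2]])

```text
clock: 11.55
tcp_pos: [0.5561, 0.3856, 0.102]
eef_rot: [[-0.0, -1.0, -0.027], [-0.0, -0.027, 1.0], [-1.0, 0.0, -0.0]]
ft_force: [0.6, -1.2, 0.4]
width: 0.343
```

```bash
python3 - <<'E'
from h import *
s=snap("wrist","w12");o=get_obs();print(o["tcp_pos"],o["ft_force"],o["moment"])
crop(s["img"],230,130,200,150,"pics/c12.png",4)
E
```

```text
[0.55609058 0.3856333  0.10193438] [ 1.00461996 -1.95693687 -0.30136244] [-0.31371533 -0.09769885 -0.0418488 ]
```

View pics/c12.png

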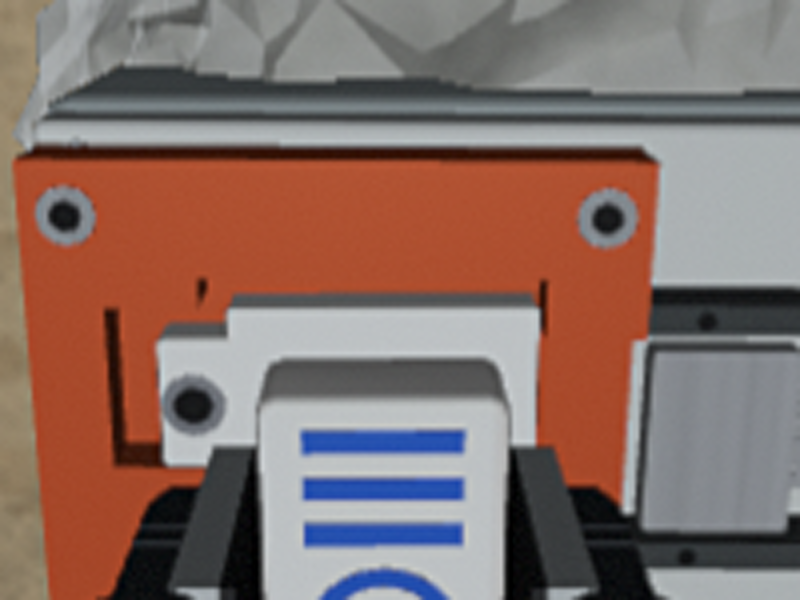

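>>> send_rows(deltas=[[0,-0.05,-0.08,0,0,0,2],[0,-0.1,-0.15,0,0,0,2],[0.05,-0.1,-0.15,0,0,0,2],[0.1,-0.1,-0.15,0,0,0,2],[0.1,-0.1,-0.15,0,0,0,2]])

```text
clock: 12.02
tcp_pos: [0.5574, 0.3842, 0.1017]
eef_rot: [[0.001, -1.0, -0.027], [0.0, -0.027, 1.0], [-1.0, -0.001, 0.0]]
ft_force: [-1.3, -2.6, 6.8]
width: 0.343
```

```bash
python3 - <<'E'
from h import *
s=snap("wrist","w13");o=get_obs();print(o["tcp_pos"],o["ft_force"],o["moment"])
crop(s["img"],230,130,200,150,"pics/c13.png",4)
E
```

```text
[0.55736696 0.38423331 0.10173242] [-1.62266483 -2.42042761  5.68946142] [-0.47934923  0.33803122  0.02284903]
```

View pics/c13.png

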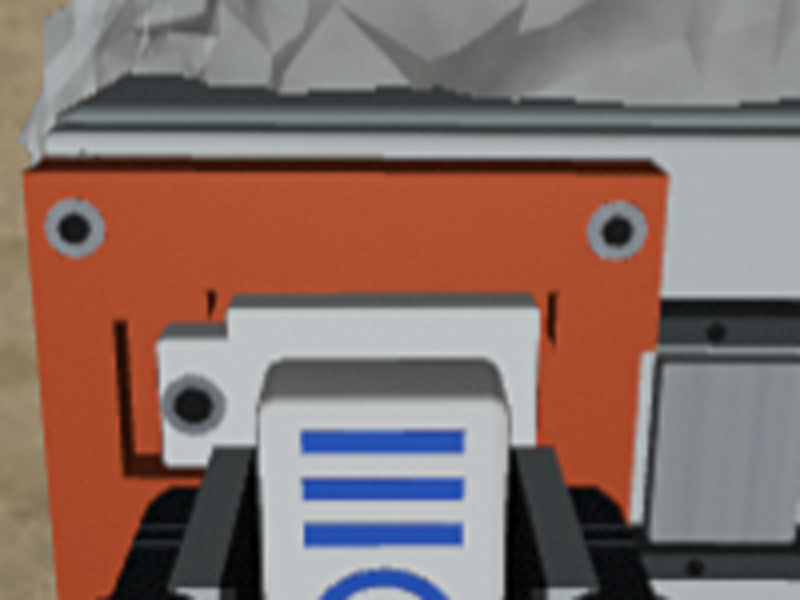

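>>> send_rows(deltas=[[-0.05,0,0,0,0,0,2.4],[-0.05,0,0,0,0,0,3],[-0.05,0,0,0,0,0,3.4],[-0.05,0,0,0,0,0,3.8],[-0.05,0,0,0,0,0,4.4],[-0.05,0,0,0,0,0,4.4],[-1,0,0,0,0,0,4.4],[-3,0,0,0,0,0,4.4],[-5,0,0,0,0,0,4.4],[-8,0,0,0,0,0,4.4],[-11,0,0,0,0,0,4.4]])

```text
clock: 12.98
tcp_pos: [0.5567, 0.3839, 0.2128]
eef_rot: [[-0.0, -1.0, -0.027], [-0.0, -0.027, 1.0], [-1.0, 0.0, -0.0]]
ft_force: [0.4, 0.8, 0.9]
width: 0.519
```

```bash
python3 - <<'E'
from h import *
s=snap("wrist","w14");o=get_obs();print(o["tcp_pos"],o["ft_force"],o["width"])
crop(s["img"],230,100,200,150,"pics/c14.png",4)
t=snap("scene","s14");crop(t["img"],230,110,80,70,"pics/s14.png",8)
E
```

```text
[0.55804078 0.38479912 0.21944097] [0.62698671 1.37739311 6.02855192] 0.5146633063790298
```

View pics/c14.png

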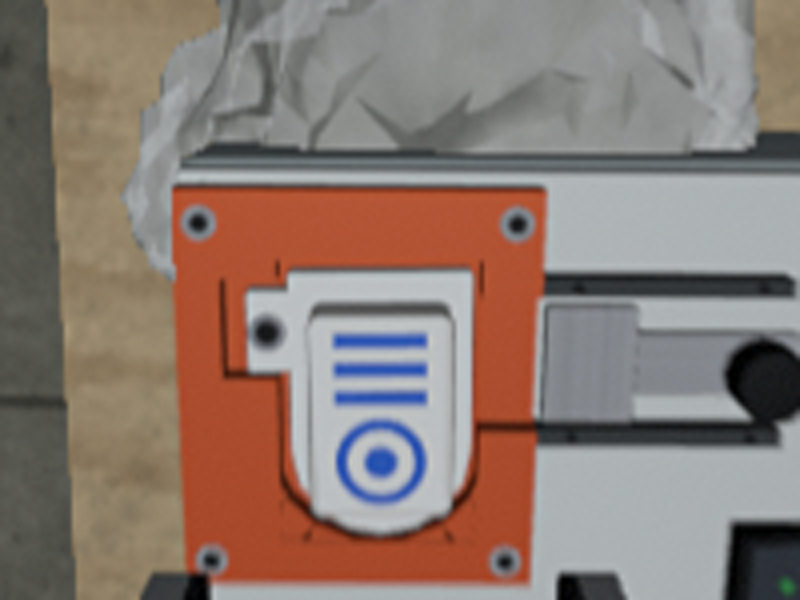

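View pics/s14.png

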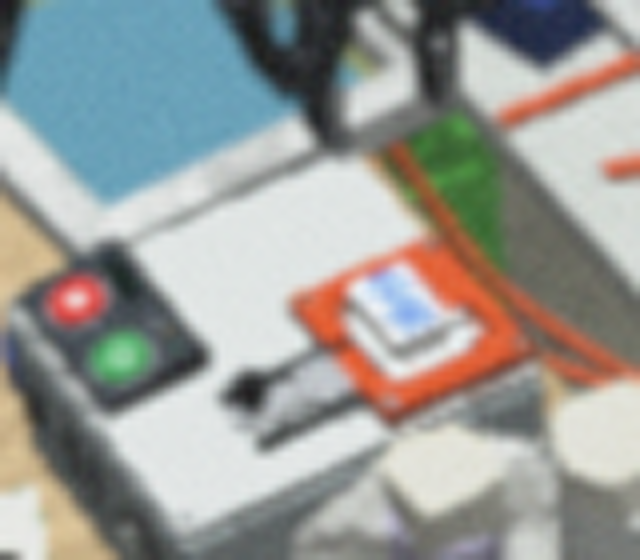

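>>> send_rows(deltas=[[0,2,0,0,0,0,2],[0,5,-0.2,0,0,0,1],[0,8,-0.4,0,0,0,0],[0,11,-0.4,0,0,0,0],[0,12.1,-0.4,0,0,0,0],[0,12.1,-0.4,0,0,0,0],[0,12.1,-0.4,0,0,0,0]])

```text
clock: 13.67
tcp_pos: [0.4362, 0.377, 0.2117]
eef_rot: [[0.001, -1.0, -0.028], [0.0, -0.028, 1.0], [-1.0, -0.001, 0.0]]
ft_force: [-0.1, 0.9, -0.1]
width: 0.001
```

```bash
python3 - <<'E'
from h import *
s=snap("wrist","w15");o=get_obs();print(o["tcp_pos"],o["ft_force"],o["width"])
cv2.imwrite("pics/w15.png",s["img"])
R=np.array(o["eef_rot"]);p=np.array(o["tcp_pos"])
for x in (-.015,-.02,-.025): print(proj(s,[p+R@np.array((x,0,-.011)),p+R@np.array((x,-.015,-.011))]).round(1).tolist())
crop(s["img"],230,130,160,120,"pics/c15.png",5)
E
```

```text
[0.43682824 0.37697354 0.21142333] [-0.24820775 -0.54384012 -0.47660382] -0.005228553796960961
[[323.0, 228.8], [295.2, 228.8]]
[[322.9, 232.4], [294.3, 232.4]]
[[322.9, 236.3], [293.3, 236.2]]
```

View pics/w15.png

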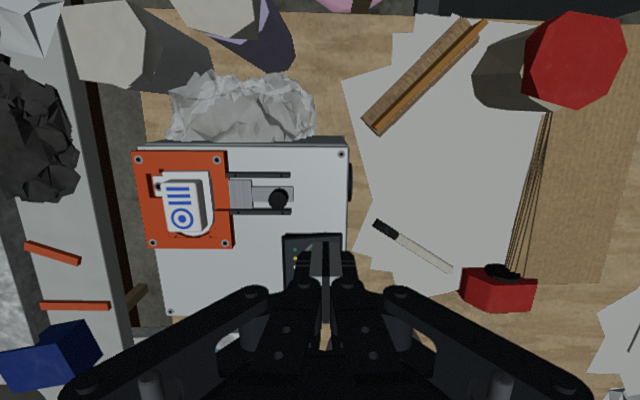

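View pics/c15.png

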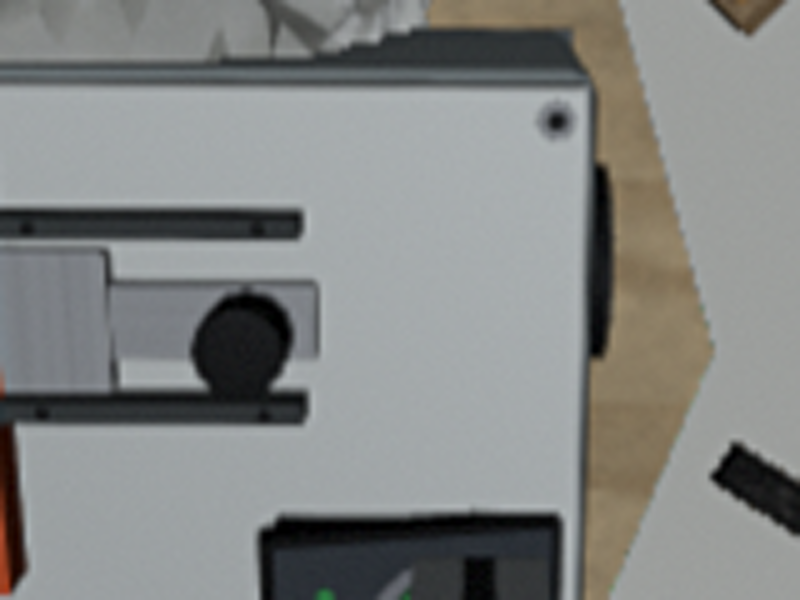

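```bash
python3 - <<'E'
from h import *
s=load("w15");crop(np.clip(s["img"].astype(int)*2.5,0,255).astype(np.uint8),280,220,100,75,"pics/c15b.png",8)
E
```

```text
(no output)
```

View pics/c15b.png

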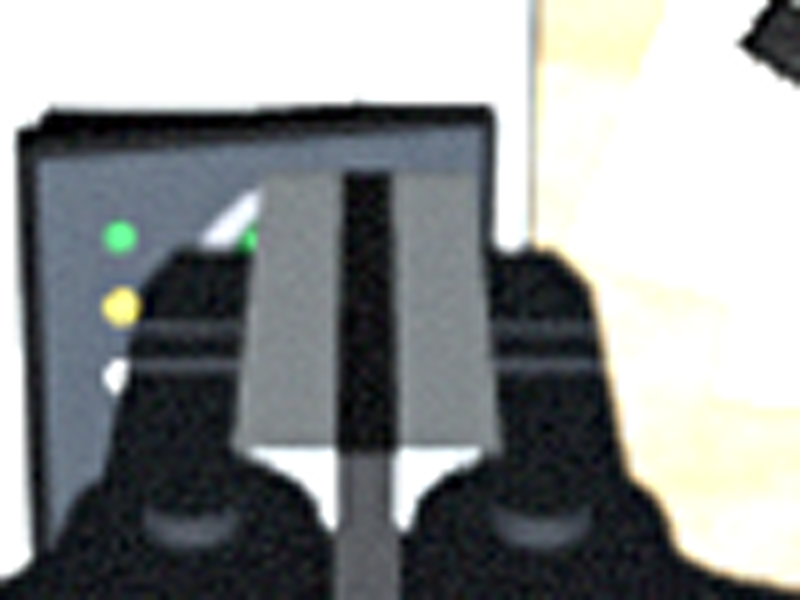

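```bash
python3 - <<'E'
from h import *
for n,p in [("w3",[0.48752217,-0.3067035,0.07534003]),("w4",[0.48759327,-0.30696974,0.00786333]),("w5",[0.48703856,-0.30660085,-0.00107298]),("w7",[0.48757171,-0.3069598,-0.0132731]),("w9",[0.54137786,0.4369385,0.26270546]),("w12",[0.55609058,0.3856333,0.10193438]),("w15",[0.43682824,0.37697354,0.21142333])]:
    V=np.array(load(n)["view"]);c=-V[:3,:3].T@V[:3,3]
    d=c-np.array(p); h=V[0,:3]; print(n,d.round(4),"right",(d@h).round(4),"fwdh",np.hypot(d[0],d[1]).round(4),"pitch",np.degrees(np.arcsin(V[2,2])).round(2))
E
```

```text
w3 [-0.051   0.0555  0.165 ] right 0.0001 fwdh 0.0754 pitch 73.31
w4 [-0.0506  0.0553  0.1664] right 0.0003 fwdh 0.075 pitch 73.19
w5 [-0.0505  0.0552  0.166 ] right 0.0002 fwdh 0.0749 pitch 73.29
w7 [-0.0507  0.0553  0.1662] right 0.0002 fwdh 0.075 pitch 73.21
w9 [ 0.0019 -0.0727  0.1658] right 0.0008 fwdh 0.0727 pitch 73.15
w12 [ 0.0015 -0.0727  0.1664] right 0.0006 fwdh 0.0727 pitch 73.14
w15 [ 0.0008 -0.0728  0.1665] right 0.0013 fwdh 0.0728 pitch 73.11
```

>>> send_rows(deltas=[[2,0,0,0,0,0,0],[5,0,0,0,0,0,0],[7.5,0,0,0,0,0,0],[9,0,0,0,0,0,0],[9.8,0,0,0,0,0,0],[10.4,0,0,0,0,0,0],[10.9,0,0,0,0,0,0],[10.9,0,0,0,0,0,0]])

```text
clock: 14.38
tcp_pos: [0.4367, 0.3769, 0.1018]
eef_rot: [[-0.0, -1.0, -0.027], [-0.0, -0.027, 1.0], [-1.0, 0.0, -0.0]]
ft_force: [0.5, -0.5, -1.3]
width: -0.0
```

```bash
python3 - <<'E'
from h import *
s=snap("wrist","w16");o=get_obs();print(o["tcp_pos"],o["ft_force"],o["width"])
cv2.imwrite("pics/w16.png",s["img"])
t=snap("scene","s16");crop(t["img"],230,110,80,70,"pics/s16.png",8)
E
```

```text
[0.43674528 0.37704366 0.10243834] [0.1599776  0.32503694 0.42999052] 0.0018341912081629853
```

View pics/w16.png

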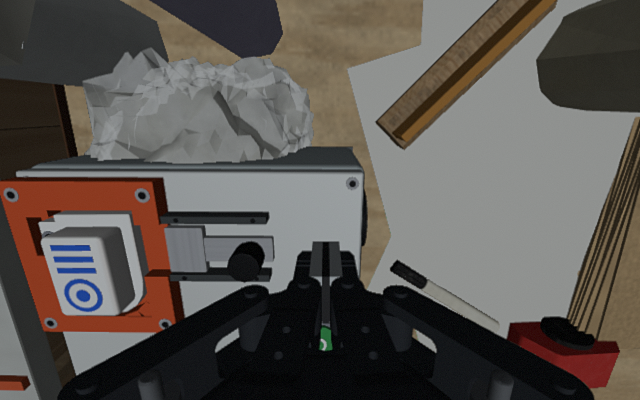

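View pics/s16.png

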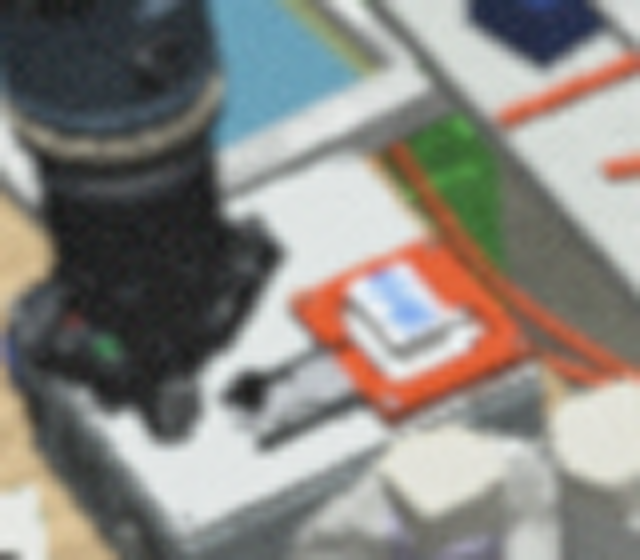

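>>> send_rows(deltas=[[0,-0.4,0,0,0,0,0],[0,-0.8,0,0,0,0,0],[0,-1.2,0,0,0,0,0],[0,-1.6,0,0,0,0,0],[0,-2,0,0,0,0,0],[0,-2.4,0,0,0,0,0],[0,-2.8,0,0,0,0,0],[0,-2.8,0,0,0,0,0]])

```text
clock: 15.15
tcp_pos: [0.4651, 0.3776, 0.102]
eef_rot: [[0.0, -1.0, -0.027], [-0.0, -0.027, 1.0], [-1.0, -0.0, -0.0]]
ft_force: [0.0, -0.2, -0.0]
width: -0.0
```

```bash
python3 - <<'E'
from h import *
s=snap("wrist","w17");o=get_obs();print(o["tcp_pos"],o["ft_force"],o["width"])
crop(s["img"],0,150,360,200,"pics/w17.png",2.2)
E
```

```text
[0.46473957 0.3775908  0.10199576] [ 0.97206507 -0.78967709 -0.59965925] 0.004354801724916927
```

View pics/w17.png

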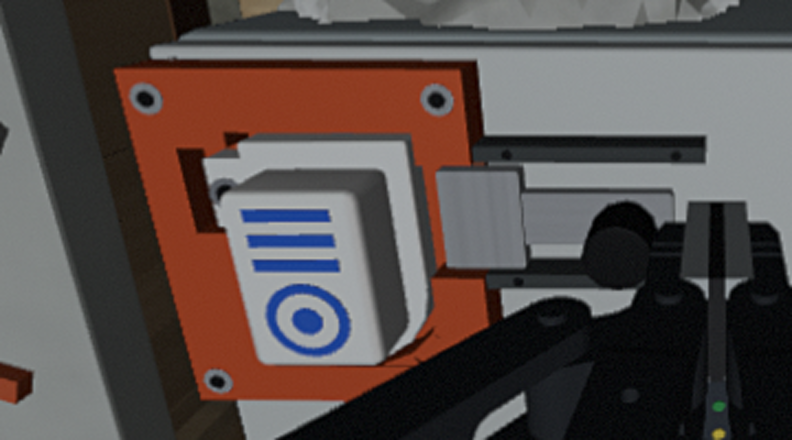

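>>> send_rows(deltas=[[0,-0.2,0,0,0,0,0],[0,-0.4,0,0,0,0,0],[0,-0.6,0,0,0,0,0],[0,-0.8,0,0,0,0,0],[0,-1,0,0,0,0,0],[0,-1.2,0,0,0,0,0],[0,-1.2,0,0,0,0,0]])

```text
clock: 15.78
tcp_pos: [0.4733, 0.3778, 0.1017]
eef_rot: [[-0.006, -1.0, -0.028], [-0.0, -0.028, 1.0], [-1.0, 0.006, -0.0]]
ft_force: [-24.9, -1.3, 10.1]
width: -0.0
```

```bash
python3 - <<'E'
from h import *
s=snap("wrist","w18");o=get_obs();print(o["tcp_pos"],o["ft_force"],o["width"])
crop(s["img"],0,150,360,200,"pics/w18.png",2.2)
E
```

```text
[0.47330893 0.37774658 0.10167432] [-23.83870005  -1.4380074    9.74392051] 0.002228538854189594
```

View pics/w18.png

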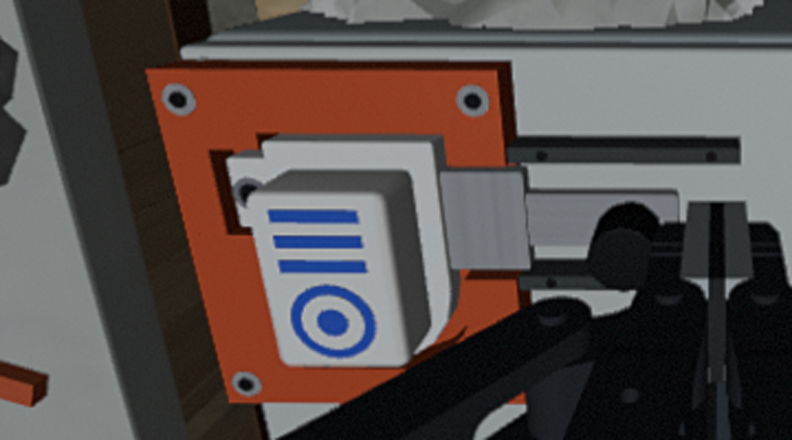

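>>> send_rows(deltas=[[0,0.5,0,0,0,0,0],[0,1,0,0,0,0,0],[0,2,0,0,0,0,0],[0,3,0,0,0,0,0],[-3,3,0,0,0,0,0],[-7,2,1,0,0,0,0],[-11,-2,2,0,0,0,0],[-13,-5,4,0,0,0,0],[-13,-7,5,0,0,0,0],[-13,-7,5,0,0,0,0],[-13,-7,5,0,0,0,0]])

```text
clock: 16.75
tcp_pos: [0.5472, 0.4314, 0.2325]
eef_rot: [[0.002, -1.0, -0.027], [0.001, -0.027, 1.0], [-1.0, -0.002, 0.001]]
ft_force: [-0.7, -0.4, -1.0]
width: -0.002
```

```bash
python3 - <<'E'
from h import *
s=snap("wrist","w19");o=get_obs();print(o["tcp_pos"],o["ft_force"],o["width"])
cv2.imwrite("pics/w19.png",s["img"])
crop(s["img"],250,50,200,150,"pics/c19.png",4)
E
```

```text
[0.54617116 0.43088022 0.23169709] [ 0.15835248 -0.22265258 -0.69399283] -0.0009240992393838623
```

View pics/c19.png

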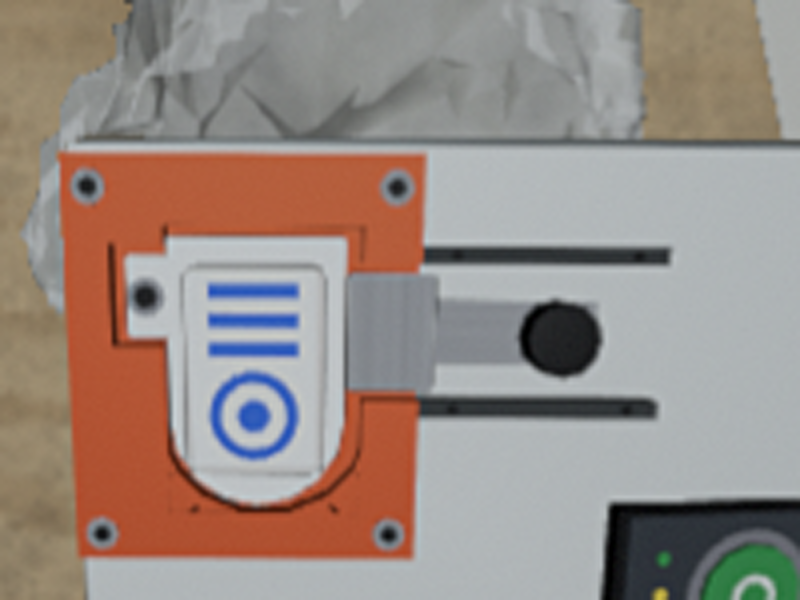

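>>> send_rows(deltas=[[0,2,0.2,0,0,-0.04,0],[0,5,0.4,0,0,-0.1,0],[0,8,0.7,0,0,-0.16,0],[1,10,0.9,0,0,-0.2,0],[2,11.1,0.9,0,0,-0.2,0],[3.2,11.1,0.9,0,0,-0.2,0],[3.2,11.1,0.9,0,0,-0.2,0],[3.2,11.1,0.9,0,0,-0.2,0]])

```text
clock: 17.47
tcp_pos: [0.4326, 0.4351, 0.2001]
eef_rot: [[0.198, -0.98, -0.028], [0.005, -0.028, 1.0], [-0.98, -0.198, -0.001]]
ft_force: [-0.0, 0.0, 1.1]
width: 0.001
```

```bash
python3 - <<'E'
from h import *
o=get_obs();R=np.array(o["eef_rot"]);p=np.array(o["tcp_pos"]);print(p,R.round(3).tolist(),o["ft_force"])
k=np.array([.4391,.4374,.1236])
# refine with w19
print("w19 green",onz(load("w19"),[(250+757.5/4-.5,50+590.5/4-.5)],.1236))
tip=p-.027*R[:,0];print("delta tip->key tool cm",R.T@(k-tip)*100)
s=snap("wrist","w20");cv2.imwrite("pics/w20.png",s["img"])
E
```

```text
[0.43263396 0.43508479 0.20006072] [[0.198, -0.98, -0.028], [0.005, -0.028, 1.0], [-0.98, -0.198, -0.001]] [-0.03950528  0.03749134  1.14201307]
w19 green [[0.43873857 0.43554676 0.1236    ]]
delta tip->key tool cm [10.32367755  0.87538967  0.21759809]
```

View pics/w20.png

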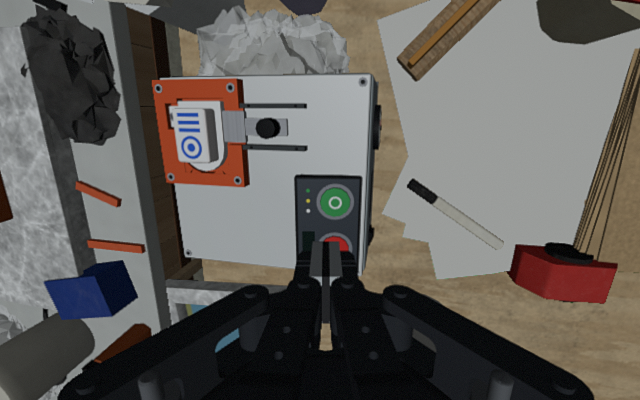

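>>> send_rows(deltas=[[2,0.4,0.1,0,0,0,0],[4.5,0.8,0.1,0,0,0,0],[6.5,0.8,0.1,0,0,0,0],[7.8,0.8,0.1,0,0,0,0],[8.4,0.8,0.1,0,0,0,0],[8.4,0.8,0.1,0,0,0,0],[8.4,0.8,0.1,0,0,0,0]])

```text
clock: 18.1
tcp_pos: [0.4431, 0.4372, 0.1169]
eef_rot: [[0.199, -0.98, -0.027], [0.006, -0.026, 1.0], [-0.98, -0.199, 0.0]]
ft_force: [0.5, 0.1, 0.4]
width: 0.002
```

```bash
python3 - <<'E'
from h import *
o=get_obs();R=np.array(o["eef_rot"]);p=np.array(o["tcp_pos"]);print(p,o["ft_force"])
s=snap("wrist","w21");crop(s["img"],250,160,140,105,"pics/c21.png",5.5)
t=snap("scene","s21");crop(t["img"],220,110,80,70,"pics/s21.png",8)
E
```

```text
[0.44314481 0.43718833 0.11694158] [0.53727295 0.13772965 0.42097281]
```

View pics/c21.png

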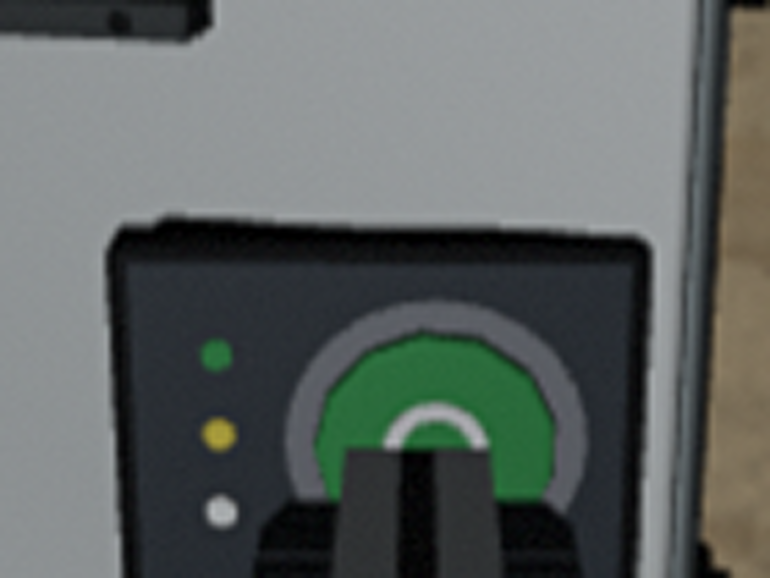

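View pics/s21.png

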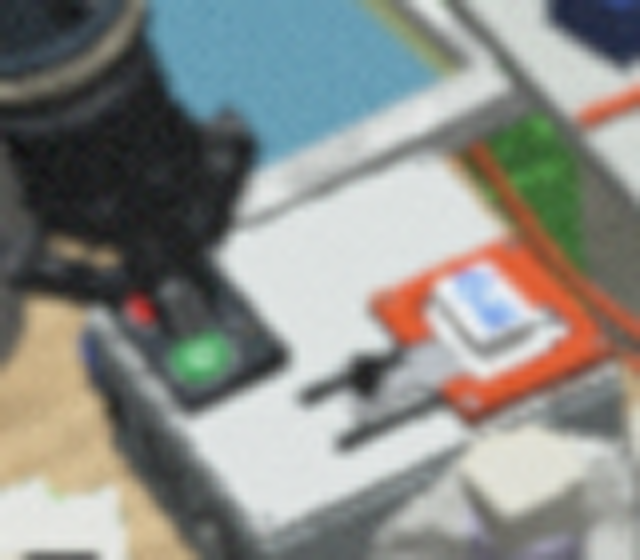

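>>> send_rows(deltas=[[0.5,0.15,0,0,0,0,0],[1,0.15,0,0,0,0,0],[1.3,0.15,0,0,0,0,0],[1.5,0.15,0,0,0,0,0],[1.5,0.15,0,0,0,0,0]])

```text
clock: 18.62
tcp_pos: [0.4439, 0.4369, 0.1006]
eef_rot: [[0.198, -0.98, -0.027], [0.005, -0.027, 1.0], [-0.98, -0.198, -0.001]]
ft_force: [-0.8, -0.2, 0.3]
width: -0.003
```

>>> send_rows(deltas=[[0.1,0,0,0,0,0,0],[0.2,0,0,0,0,0,0],[0.2,0,0,0,0,0,0]])

```text
clock: 18.87
tcp_pos: [0.4445, 0.4372, 0.0992]
eef_rot: [[0.199, -0.98, -0.027], [0.006, -0.027, 1.0], [-0.98, -0.199, 0.0]]
ft_force: [-0.9, 0.1, 0.3]
width: 0.0
```

>>> send_rows(deltas=[[0.1,0,0,0,0,0,0],[0.2,0,0,0,0,0,0],[0.2,0,0,0,0,0,0]])

```text
clock: 19.12
tcp_pos: [0.4449, 0.4373, 0.0977]
eef_rot: [[0.199, -0.98, -0.028], [0.006, -0.027, 1.0], [-0.98, -0.199, 0.0]]
ft_force: [-4.8, -3.2, 9.6]
width: -0.001
```

>>> send_rows(deltas=[[0,0,0,0,0,0,0],[0,0,0,0,0,0,0],[0,0,0,0,0,0,0],[0,0,0,0,0,0,0]])

```text
clock: 19.45
tcp_pos: [0.4449, 0.4373, 0.0979]
eef_rot: [[0.199, -0.98, -0.028], [0.006, -0.027, 1.0], [-0.98, -0.199, 0.001]]
ft_force: [-3.2, -1.4, 8.9]
width: -0.003
```

>>> send_rows(deltas=[[-0.5,0,0,0,0,0,0],[-2,0,0,0,0,0,0],[-5,0,0,0,0,0,0],[-8,0,0,0,0,0,0],[-11,0,0,0,0,0,0],[-13,-3,0,0,0,0.08,0],[-13,-7,0,0,0,0.16,0],[-13,-8,0,0,0,0.2,0],[-13,-8,0,0,0,0.2,0],[-13,-8,0,0,0,0.2,0]])

```text
clock: 20.28
tcp_pos: [0.5012, 0.4379, 0.2392]
eef_rot: [[-0.003, -1.0, -0.024], [-0.001, -0.024, 1.0], [-1.0, 0.003, -0.001]]
ft_force: [-0.2, -0.3, -0.3]
width: 0.001
```

```bash
python3 - <<'E'
from h import *
o=get_obs();print(o["tcp_pos"],o["ft_force"])
s=snap("wrist","w22");cv2.imwrite("pics/w22.png",s["img"]);crop(s["img"],250,70,200,150,"pics/c22.png",4)
t=snap("scene","s22");crop(t["img"],210,100,120,100,"pics/s22.png",6)
t=snap("top","t22");crop(t["img"],180,150,120,90,"pics/t22.png",6)
E
```

```text
[0.50122835 0.43785785 0.23923868] [-0.21401011 -0.3405521  -0.31135018]
```

View pics/w22.png

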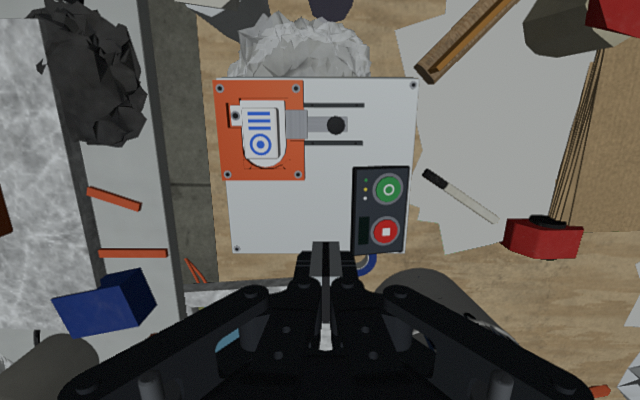

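View pics/c22.png

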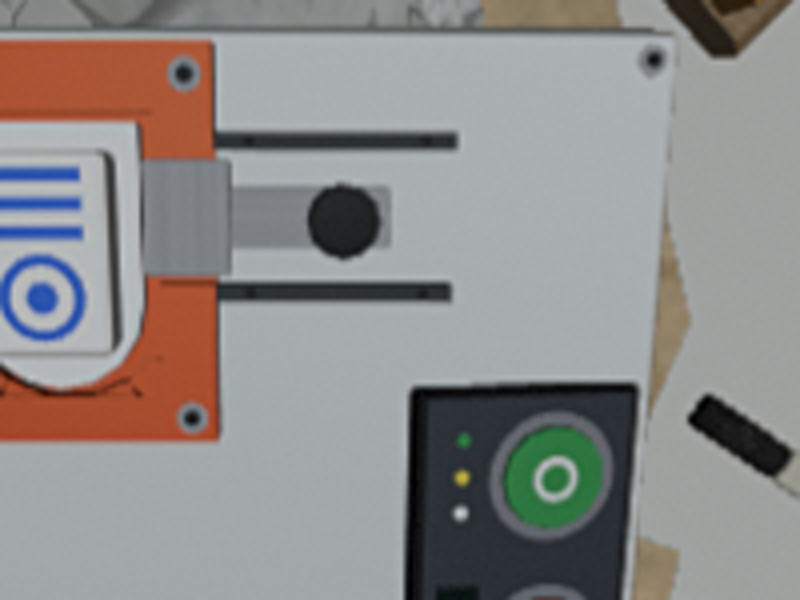

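View pics/s22.png

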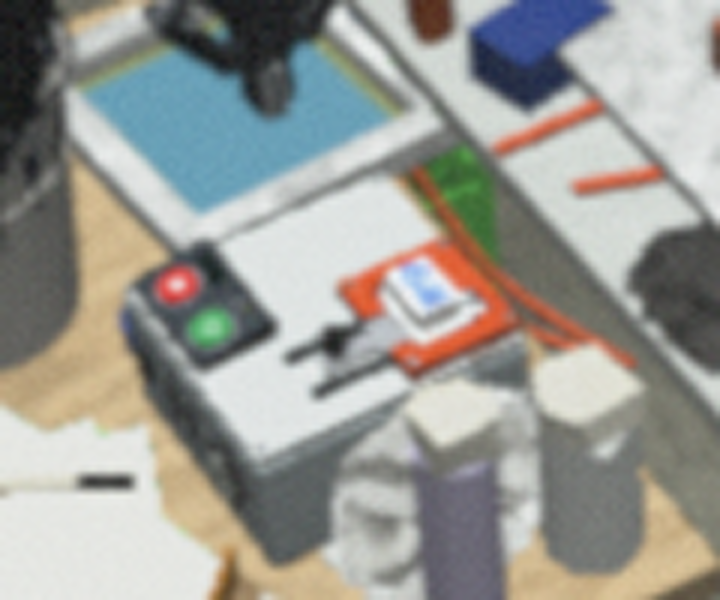

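```bash
python3 - <<'E'
from h import *
a,b=load("w19"),load("w22")
A=lambda x,y:(250+(x+.5)/4-.5,50+(y+.5)/4-.5);B=lambda x,y:(250+(x+.5)/4-.5,70+(y+.5)/4-.5)
print("knob",tri([(a,A(561,340)),(b,B(344,221))]))
pts={"FR":(397,187),"FL":(388,535),"BL":(102,534),"BR":(87,186),"nose":(347,335),"wallx20":(167,400),"coverx20":(169,400),"block back":(435,335)}
W={k:onz(a,[A(*v)],.1235)[0] for k,v in pts.items()}
c=sum(W[k] for k in("FR","FL","BL","BR"))/4; ex=(W["BL"]-W["FL"]+W["BR"]-W["FR"]);ex/=np.linalg.norm(ex)
for k,w in W.items(): print(k,w.round(4),"along x from screw centre",round(float((w-c)@ex),4))
crop(a["img"],260,90,120,100,"pics/c19b.png",6.6)
crop(load("w22")["img"],210,75,120,100,"pics/c22b.png",6.6)
E
```

```text
knob (array([0.49263542, 0.37792542, 0.13415851]), [0.00013382164177160966, 0.00013382164177149674])
FR [0.5286 0.3475 0.1235] along x from screw centre -0.0335
FL [0.5269 0.4246 0.1235] along x from screw centre -0.0334
BL [0.5938 0.4262 0.1235] along x from screw centre 0.0335
BR [0.5954 0.3491 0.1235] along x from screw centre 0.0333
nose [0.5382 0.3791 0.1235] along x from screw centre -0.0231
wallx20 [0.5784 0.3946 0.1235] along x from screw centre 0.0174
coverx20 [0.5779 0.3946 0.1235] along x from screw centre 0.0169
block back [0.5186 0.3785 0.1235] along x from screw centre -0.0428
```

View pics/c22b.png

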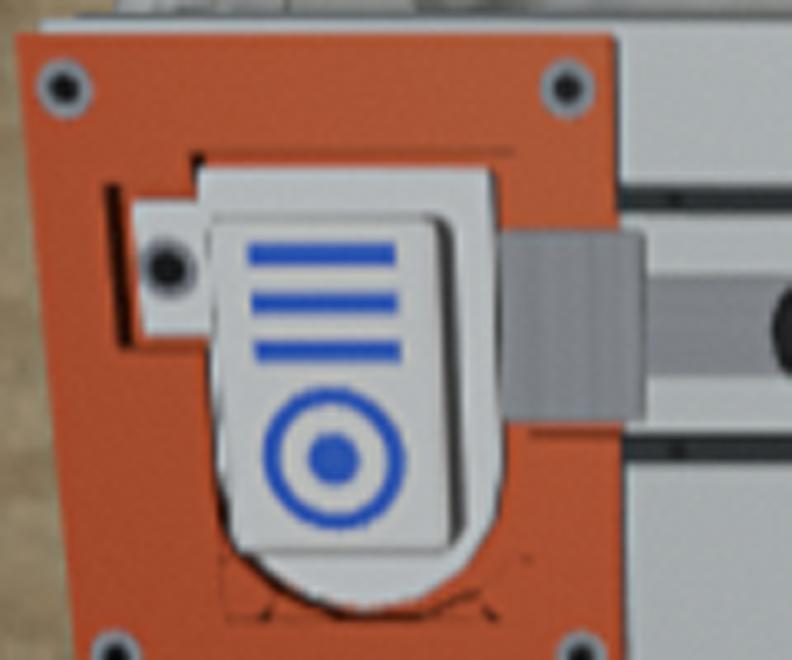

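```bash
python3 -c "
from plant import *
print(close_job())"
```

```text
the job is handed in; nothing more can be done
None
```

I put the cover in the orange nest, pushed the slide in and pressed the green key, then raised the hand clear and handed the job in at about 20 s of robot time. I never saw the vacuum itself register: the panel lamps looked the same before and after the press, and no camera showed the gauge.

**Cover:** The last picture shows it flush in the pocket, ear and round end the right way. Its flange edge is within about 0.5 mm of the back wall.

**Slide:** It moved in about 17 mm until it stopped hard, with up to about 25 N on the wrist. Its nose now touches the cover. From nose to back wall measures 40.5 mm, against the 40 mm flange.

**Green key:** I pressed it square to the sloped panel at about 9–10 N for roughly 0.4–0.5 s. The rule is 5 N for 0.2 s, so it should have registered. The red key was not pressed.

**What disagreed:**
- The real fingertips sit roughly 20–30 mm behind the reported TCP. My first close went over the top of the cover without touching it, so I went lower and gripped it at 29 mm.
- While lowering, the cover touched the pocket's side lightly, at about 2 N, and I shifted it 1–1.5 mm.
- The wrist camera's reported position, compared with the arm's, differed by about 2 mm between the two tables.

I saw no contact with the other things on the tables, but I did not measure their positions again at the end.

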